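# Set out the soldering place

### The job

Set out the bench for soldering: lay the white firebrick flat on the middle of the turntable, then stand the copper collar on the middle of the brick, then set the steel weight centred on top of the collar to hold it down, knob up. Also stand the green-lidded flux jar on the bench midway between the turntable and the blue vise, in line with both; that can be done at any moment. Leave the amber jar and the pliers where they are.

Things in the scene. Friction and masses are not known exactly. Their poses are not given: they have to be found in the camera images.
- turntable: Soldering turntable, fixed to the bench (does not turn or move): a flat grey steel disc 130 mm across on a smaller foot, its top face 24 mm above the bench. Origin: centre of its underside, at bench level; its axes are parallel to the world's.
- vise: Small blue bench vise with two steel-faced jaws, fixed to the bench: about 102 mm long (x), 72 mm wide over its clamping bar (y), 75 mm high. Origin: centre of its round foot, at bench level; its x axis runs along the vise away from the screw handle, yaw varies. It stands 270 to 310 mm to one side (left or right) of the turntable, centre to centre, at nearly the same x.
- brick: White firebrick, 96 (x) x 60 (y) x 32 (z) mm, solid, lying flat; grip it across the 60 mm. Origin: centre of its underside.
- collar: Copper hexagonal collar, a short open six-sided tube: 44 mm across flats (about 51 mm across corners), 28 mm high, walls 4 mm, standing on its open end. Origin: on its axis, in the plane of its lower rim; its x axis points square through one flat, and the flats repeat every 60 degrees.
- weight: Dark steel hold-down weight: a disc 54 mm across and 12 mm thick with a knob 18 mm across rising from its middle, 42 mm high in all. Origin: centre of its underside.
- flux_jar: Flux jar: white plastic jar with a green lid, 48 mm across, 55 mm high, upright. Origin: centre of its underside.
- amber_jar: Bystander: amber jar with a black lid, 48 mm across, 55 mm high, upright. Origin: centre of its underside.
- pliers: Bystander: small pliers with red handles, about 108 x 44 mm, 12 mm thick, lying flat. Origin: under the pivot, at bench level; jaws towards its +x.
There are look-alikes about, which are no part of the job. There is more than one size of the flux_jar; the one meant has the size given above. Several things have the shape of the brick; the one meant has the colours described above.

How it is judged:
By the outcome, as a careful person would: the job done as asked, in the order asked, and still so for the second after the job is handed in, with the robot touching nothing.
It also fails if it takes over 115 s, if anything falls off the work surface, if the arm or the gripper's body presses on something with over 40 N, if the wrist force passes 120 N, or if a joint passes its speed limit or range.

### The arm

A 7-joint arm with a two-finger parallel gripper is mounted at the origin on the work surface. World frame = base frame: x ahead of the robot, y to its left, z up, the work surface at z = 0. Lengths are in m, angles in rad, forces in N, time in s.
With the tool pointing down it reaches from about 0.4 to 0.9 m from the base axis. Payload 5.5 kg.
Tool frame: the origin (TCP) lies midway between the tips of the shut fingers; the grasp point (between the pads) lies 19 mm behind it; z points along the fingers, y is the direction in which the jaws open and shut (so a half turn about z gives the same grasp; the last joint's range is limited). The gripper opens to 92 mm and grips with 3 to 60 N. Pads are 19 mm wide; open, the fingers measure 130 mm over their backs; the gripper's body (75 mm by 190 mm) begins 47 mm behind the grasp point.
Start: joints at [1.491, 0.501, -0.427, 1.55, 0.221, 1.138, -0.21], TCP at [0.219, -0.612, 0.202] pointing down, gripper open.
Joint ranges: [-2.88, 2.88], [-0.31, 2.03], [-1.54, 1.56], [0.2, 2.42], [-1.41, 4.55], [0.19, 2.02], [-2.57, 2.57]. Speed limits (rad/s): [2.57, 2.57, 3.14, 3.14, 3.14, 3.14, 3.14].

### API

Orientations are given as a unit quaternion [w, x, y, z].
In Python, from rig import env gives the robot as it stands.
- The arm moves only by the tool send_rows, never from a script. Its argument "increments" is a list of rows, each an object with "grip": the opening, from -1 (shut) to 1 (fully open); "dp": the shift along the tool's x, y, z in mm, a list of three; "angular": the turn, a rotation vector about the tool's x, y, z in rad, a list of three. In form: [{"grip": grip, "dp": [x, y, z], "angular": [wx, wy, wz]}, ...]. A call has 1 to 10 rows; each row shifts and turns the pose as measured when the row begins, along the tool's axes as they then stand; what a row does not reach is not made up. A row lasts 1/10 s, in which the tool goes at most 50 mm and 8.59 degrees, less where a joint would pass 70% of its speed; a pose out of reach is approached as far as the arm can. A call with a gripper value outside its range is refused whole. The fingers move at their own pace and stop on an object; "force" is the grip in N (left out, the last holds). Time passes only in rows, so rows that do not move let the fingers close. It gives the time, the measured TCP pose, the force and the opening at its end, in the units of the state.
- env.observe(): the state, without advancing time (a new reading comes with each control period).
- env.grab_frame(name): name is "side" or "top"; returns (picture, depth): 420x560x3 uint8, blue, green, red; 420x560 float32, m along the optical axis (not along the pixel's ray), 0 where there is no reading.
- env.camera_params(name): a dict with "camera_matrix" (3x3 intrinsics, pixels), "pose" (4x4, takes a point from camera to world coordinates). Camera axes: x right, y down, z forward; pixel columns grow to the right and rows downward; lengths in m; the calibration is good to about 2 mm. A picture is of the moment at which its call begins. camera_params takes no time and is no camera call.
- env.finish_job(): hands the job in, once; it reports no verdict.
Trained networks look in the newest picture that a camera, given by its name, has taken for a name from the list of things; names that differ only in an ending like _2 or _b are one class to them, and where a whole thing is asked for, a point or a joint stands for the part that bears it (a point fixed in the world has none). Each returns a list of dicts, best first, with "score" (0 to 1); they miss things now and then, are a little off and sometimes report something else, mostly with a low value. They report only what shows in the picture. A call takes as long as a camera call. They do not tell look-alikes from the thing itself.
- env.find_in(camera, thing): "at" ([x, y, z] in m, in the coordinates of the camera as it stood for that picture, good to about 4 mm: the middle of the surface that is visible of it).
- env.outline_of(camera, thing): "region" (420x560 bool, what is visible of it).
The state is a dict: "clock": time; "qpos": joint angles; "joint_vel": joint speeds; "tau": joint torques, N m; "tool_pos": TCP position; "tool_rot": TCP orientation; "ft_force": force on the tool from outside, world axes, zero at the start; "ft_torque": the same for the moment, N m; "width": opening from 0.0 (shut) to 1.0 (fully open).
Only numpy, scipy, OpenCV 4.12 (cv2) and the standard library are available. Lean on these libraries where they do the work, as an engineer would, in place of code of your own. Each camera call takes 0.05 s, during which the arm holds its last target. There are 200 camera calls.

## Working session

There is one attempt and no reset: what is moved stays moved. The work goes in short steps, Python scripts to look and compute and a tool call to move; the robot and the scene stay as the last step left them, time stands still between calls to the robot, and variables do not carry over. Pictures are saved under pics/ and viewed, about 12 in all and at most 16, crops included, and the job is handed in when it is done.

Besides the shell and the picture viewer there is one more tool, called after "Emit:" as name(argument=value, ...), one argument or row to a line, values as JSON. send_rows: Moves the arm, as the interface text tells. Its arguments: {"type":"object","properties":{"increments":{"type":"array"},"force":{"type":"number"}},"required":["increments"]}

```bash
ls; mkdir -p pics
cat > h.py <<'E'
import numpy as np, cv2
from rig import env
def cloud(cam, depth):
    p=env.camera_params(cam); K=np.array(p["camera_matrix"]); T=np.array(p["pose"])
    v,u=np.mgrid[:420,:560]
    P=np.stack([(u-K[0,2])/K[0,0]*depth,(v-K[1,2])/K[1,1]*depth,depth],-1)
    W=P@T[:3,:3].T+T[:3,3]; W[depth<=0]=np.nan
    return W
def toworld(cam,at):
    T=np.array(env.camera_params(cam)["pose"]); return T[:3,:3]@np.array(at)+T[:3,3]
E
python3 - <<'E'
from h import *
for c in ["top","side"]:
    im,d=env.grab_frame(c); cv2.imwrite(f"pics/{c}0.png",im); np.save(f"{c}0.npy",d); np.save(f"{c}0im.npy",im)
    p=env.camera_params(c); print(c,np.round(p["pose"],3).tolist(),np.round(p["camera_matrix"],1).tolist())
    K=np.array(p["camera_matrix"]);T=np.array(p["pose"])
    for t in ["turntable","vise","brick","collar","weight","flux_jar","amber_jar","pliers"]:
        for r in env.find_in(c,t):
            a=np.array(r["at"]); px=K@a; print(t,round(r["score"],2),np.round(toworld(c,a),3),np.round(px[:2]/px[2]))
s=env.observe(); print({k:np.round(v,3).tolist() for k,v in s.items()})
E
```

```text
pics
top [[0.002, -0.983, 0.185, 0.303], [-1.0, -0.006, -0.022, 0.07], [0.023, -0.185, -0.983, 1.053], [0.0, 0.0, 0.0, 1.0]] [[427.6, 0.0, 277.8], [0.0, 427.6, 210.8], [0.0, 0.0, 1.0]]
turntable 0.96 [0.62  0.162 0.019] [232. 162.]
brick 0.96 [0.456 0.325 0.03 ] [162. 226.]
brick 0.89 [0.448 0.457 0.031] [106. 229.]
collar 0.56 [0.445 0.078 0.027] [265. 231.]
weight 0.85 [ 0.463 -0.322  0.011] [426. 226.]
flux_jar 0.91 [0.454 0.191 0.053] [217. 226.]
flux_jar 0.61 [ 0.434 -0.059  0.009] [320. 237.]
flux_jar 0.59 [0.355 0.146 0.071] [234. 268.]
amber_jar 0.57 [ 0.443 -0.189  0.053] [377. 231.]
pliers 0.84 [ 0.436 -0.063  0.01 ] [322. 236.]
side [[-0.854, -0.351, 0.384, 0.057], [-0.52, 0.589, -0.618, 0.795], [-0.009, -0.728, -0.686, 0.849], [0.0, 0.0, 0.0, 1.0]] [[446.8, 0.0, 282.8], [0.0, 446.8, 208.5], [0.0, 0.0, 1.0]]
turntable 0.58 [0.618 0.174 0.024] [226. 223.]
vise 0.68 [ 0.62  -0.108  0.055] [282. 157.]
brick 0.88 [0.449 0.34  0.035] [242. 293.]
brick 0.78 [0.449 0.471 0.036] [205. 338.]
collar 0.7 [0.441 0.073 0.021] [304. 225.]
weight 0.47 [ 0.463 -0.314  0.014] [358. 149.]
flux_jar 0.86 [0.35  0.17  0.058] [318. 253.]
flux_jar 0.76 [0.45  0.208 0.044] [274. 251.]
amber_jar 0.66 [ 0.442 -0.18   0.037] [346. 168.]
pliers 0.53 [ 0.433 -0.06   0.013] [330. 199.]
{'clock': 0.9, 'qpos': [1.491, 0.501, -0.427, 1.55, 0.221, 1.138, -0.21], 'joint_vel': [-0.002, -0.001, 0.001, 0.001, 0.001, -0.0, -0.001], 'tau': [0.001, -56.644, -5.81, -27.951, -0.067, 0.021, 0.0], 'tool_pos': [0.219, -0.612, 0.202], 'tool_rot': [0.0, 0.985, 0.171, 0.0], 'ft_force': [-0.878, -0.256, 0.764], 'ft_torque': [-0.022, 0.012, -0.011], 'width': 0.999}
```

View pics/top0.png

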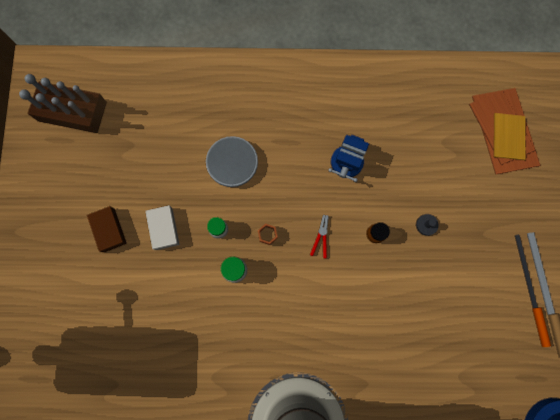

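View pics/side0.png

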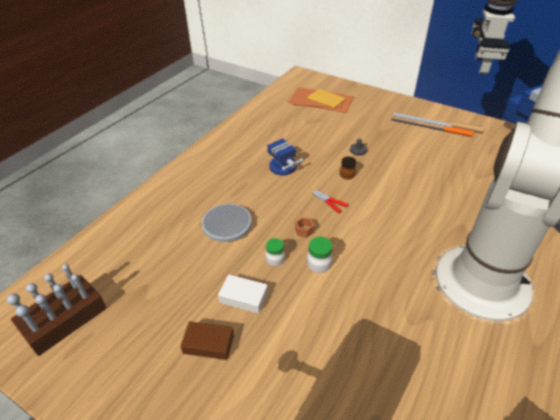

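Top view: the white brick is at (162,227), with a dark look-alike at (106,229). The small green jar is at (217,227) and a larger one is at (233,269). The collar is at (268,235), weight (427,225), amber jar (378,232), pliers (322,237), turntable (232,162) and vise (350,157). Next I'll get precise geometry from the depth.

```bash
cat >> h.py <<'E'
def blob(W,x,y,r,z0,z1):
    m=(np.hypot(W[...,0]-x,W[...,1]-y)<r)&(W[...,2]>z0)&(W[...,2]<z1)
    return W[m]
def rect(P):
    (c,s,a)=cv2.minAreaRect((P[:,:2]*1000).astype(np.float32)); return np.round(c,1),np.round(s,1),round(a,1)
def circ(P):
    h=cv2.convexHull((P[:,:2]*1000).astype(np.float32)); c,r=cv2.minEnclosingCircle(h); return np.round(c,1),round(r,1)
E
python3 - <<'E'
from h import *
for c in ["top","side"]:
    W=cloud(c,np.load(c+"0.npy")); 
    t=blob(W,.55,.0,.03,-.02,.02); print(c,"bench z",np.round(np.nanmedian(t[:,2]),4))
    for n,x,y,r,a,b in [("brick",.452,.33,.07,.025,.04),("turntable",.62,.165,.09,.018,.03),("collar",.443,.076,.04,.022,.035),("flux",.452,.195,.04,.048,.062),("bigjar",.353,.15,.045,.06,.09),("wdisc",.463,-.32,.045,.008,.017),("wknob",.463,-.32,.045,.036,.048),("amber",.443,-.185,.04,.048,.062),("pliers",.436,-.06,.08,.005,.03),("vise",.62,-.11,.09,.01,.09),("visefoot",.62,-.11,.09,.004,.02),("visetop",.62,-.11,.09,.06,.09)]:
        P=blob(W,x,y,r,a,b)
        if len(P)<5: print(n,len(P)); continue
        print(n,len(P),"zmed",round(float(np.median(P[:,2])),4),"mean",np.round(P.mean(0)[:2]*1000,1),"rect",*rect(P),"circ",*circ(P))
im=np.load("top0im.npy"); im2=np.load("side0im.npy")
A=cv2.resize(im[110:200,310:400],(400,400),interpolation=cv2.INTER_CUBIC);B=cv2.resize(im2[130:190,250:310],(400,400),interpolation=cv2.INTER_CUBIC)
C=cv2.resize(im[200:290,190:290],(444,400),interpolation=cv2.INTER_CUBIC)
cv2.imwrite("pics/crop1.png",cv2.resize(np.hstack([A,B,C]),(800,257)))
E
```

```text
top bench z 0.0002
brick 1011 zmed 0.0315 mean [455.1 327.7] rect [455.4 328.5] [96.4 60.8] 13.2 circ [455.7 328. ] 55.2
turntable 2029 zmed 0.0239 mean [623.3 163.5] rect [623.9 162.9] [128.1 128.6] 39.5 circ [623.8 163.5] 65.3
collar 105 zmed 0.0278 mean [441.3  73.4] rect [440.9  73. ] [49.2 43.7] 11.8 circ [441.2  73.6] 25.1
flux 259 zmed 0.0545 mean [454.7 193.7] rect [454.9 194. ] [40.7 40.7] 1.3 circ [455.  193.6] 21.2
bigjar 460 zmed 0.0701 mean [354.6 151.6] rect [354.9 151.9] [53.8 53.8] 16.1 circ [355.1 152.1] 27.7
wdisc 285 zmed 0.0123 mean [ 467.  -322.4] rect [ 467.8 -324. ] [51.8 51.3] 88.9 circ [ 468.7 -324. ] 27.2
wknob 49 zmed 0.0421 mean [ 467.8 -323.5] rect [ 467.8 -324.2] [17.4 15.7] 83.5 circ [ 467.7 -324. ] 8.9
amber 262 zmed 0.0553 mean [ 444.2 -194.3] rect [ 444.4 -194.6] [41.2 41. ] 43.1 circ [ 445. -195.] 21.7
pliers 321 zmed 0.0107 mean [436.3 -61. ] rect [438.6 -67.1] [136.4 106.9] 89.7 circ [451.1 -70.8] 72.0
vise 1165 zmed 0.0707 mean [ 625.3 -125.5] rect [ 629.7 -128.9] [ 81.7 107.9] 70.0 circ [ 626.  -127.8] 59.5
visefoot 336 zmed 0.0131 mean [ 619.3 
[... 760 characters left out ...]
ect [ 466.8 -320.1] [51.3 50.9] 11.3 circ [ 466.7 -322.2] 28.1
wknob 24 zmed 0.0415 mean [ 466.4 -319.8] rect [ 465.5 -320.5] [17.3 16.6] 46.6 circ [ 465.9 -321.3] 9.9
amber 128 zmed 0.055 mean [ 443.3 -189.3] rect [ 443.3 -194.1] [41.6 44.9] 3.5 circ [ 444.4 -193. ] 23.6
pliers 237 zmed 0.0103 mean [434.  -54.7] rect [449.4 -30.6] [ 94.7 120.2] 81.3 circ [443.6 -45.9] 63.5
vise 800 zmed 0.0564 mean [ 623.9 -114.9] rect [ 623.2 -121.7] [84.2 98. ] 69.7 circ [ 623.4 -119. ] 58.4
visefoot 253 zmed 0.0127 mean [ 619.8 -101.7] rect [618.3 -99.4] [166.4 142.8] 14.3 circ [ 620.6 -109.7] 89.4
visetop 374 zmed 0.074 mean [ 631.8 -123.1] rect [ 634.1 -127.6] [62.  71.8] 68.5 circ [ 636.  -128.7] 43.7
```

View pics/crop1.png

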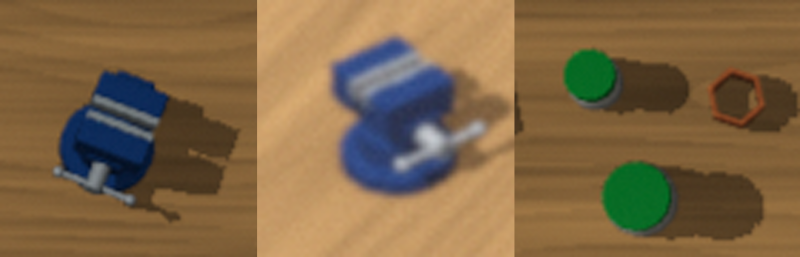

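Crop: the vise's handle points toward the robot, with the round foot partly hidden under the jaws. The green jar at (590,75) in the crop is the small one (55 mm by depth); the one at (637,197) is 70 mm. So the flux jar is the one at world (0.455,0.195), and the brick meant is the white one at top pixel (162,227). Next I'll fit the vise foot and write a move helper.

```bash
cat >> h.py <<'E'
def to(x,y,z,th=None):
    "needed tool-frame dp (mm) and turn about tool z (deg), now; th = world angle (deg) wanted for the jaw axis (mod 180)"
    from scipy.spatial.transform import Rotation as R
    s=env.observe(); q=np.array(s["tool_rot"]); r=R.from_quat(q[[1,2,3,0]]); p=np.array(s["tool_pos"])
    M=r.as_matrix(); cur=np.degrees(np.arctan2(M[1,1],M[0,1]))
    print("pos",np.round(p*1000,1),"jaw",round(cur,1),"tilt",np.round(M[:2,2],4),"w",round(s["width"],3),"F",np.round(s["ft_force"],1),"t",round(s["clock"],1),"q",np.round(s["qpos"],2))
    print("dp now-axes",np.round(M.T@(np.array([x,y,z])/1000-p)*1000,1))
    if th is not None:
        w=-((th-cur+90)%180-90); print("wz rad",round(np.radians(w),3))
        M2=(r*R.from_rotvec([0,0,np.radians(w)])).as_matrix(); print("dp after turn",np.round(M2.T@(np.array([x,y,z])/1000-p)*1000,1))
E
python3 - <<'E'
from h import *
from scipy.optimize import least_squares
for c in ["top","side"]:
    W=cloud(c,np.load(c+"0.npy")); im=np.load(c+"0im.npy").astype(int)
    blue=(im[...,0]-im[...,2]>25)
    m=blue&(np.hypot(W[...,0]-.62,W[...,1]+.12)<.09)&(W[...,2]>.003)&(W[...,2]<.03)
    z=W[m][:,2]; print(c,m.sum(),np.histogram(z,bins=np.arange(.003,.031,.003))[0])
    P=W[m&(abs(W[...,2]-np.median(z))<.004)][:,:2]
    h=cv2.convexHull((P*1000).astype(np.float32))[:,0]
    # outer arc = hull points near front (low x); circle fit of hull points, robust
    f=least_squares(lambda v:np.hypot(h[:,0]-v[0],h[:,1]-v[1])-v[2],[620,-120,35],loss="soft_l1",f_scale=1); print(np.round(f.x,1),np.round(f.fun,1)); print(h.round().tolist())
to(500,-300,250,-77)
E
```

```text
top 222 [  0   5  23 114  73   4   2   0   1]
[ 628.1 -128.6   39.8] [-1.2 -0.8  0.7  0.4 -0.  -0.6 -0.1  0.9  1.   0.8  0.1 -1.4 -0.6 -0.6
 -0.7 -0.4  0.1  0.1  0.6  0.4  2.   2.  -0.5 -1.9]
[[665.0, -117.0], [664.0, -114.0], [662.0, -107.0], [660.0, -105.0], [652.0, -97.0], [646.0, -94.0], [640.0, -91.0], [632.0, -88.0], [622.0, -88.0], [613.0, -91.0], [606.0, -95.0], [605.0, -98.0], [590.0, -136.0], [591.0, -140.0], [592.0, -144.0], [594.0, -148.0], [598.0, -154.0], [599.0, -156.0], [605.0, -162.0], [615.0, -167.0], [624.0, -170.0], [631.0, -170.0], [643.0, -165.0], [644.0, -163.0]]
side 180 [ 1 14 13 69 41 11 11  4 16]
[ 627.6 -122.6   38.5] [ 0.5  1.  -0.8 -0.  -1.  -0.6  0.2  2.9 -0.   1.6  0.8 -0.9 -4.3 -0.2]
[[666.0, -120.0], [666.0, -114.0], [656.0, -97.0], [647.0, -89.0], [634.0, -86.0], [626.0, -85.0], [622.0, -84.0], [607.0, -87.0], [601.0, -95.0], [588.0, -115.0], [589.0, -127.0], [591.0, -131.0], [594.0, -131.0], [666.0, -125.0]]
pos [ 218.5 -612.2  202.4] jaw -70.4 tilt [ 0. -0.] w 0.999 F [-0.9 -0.3  0.8] t 0.9 q [ 1.49  0.5  -0.43  1.55  0.22  1.14 -0.21]
dp now-axes [ 370.  -199.4  -47.6]
wz rad 0.116
dp after turn [ 344.5 -240.8  -47.6]
```

Emit:
send_rows(
  increments=[
    {"grip": 1,"dp": [0,-40,-10],"angular": [0,0,0]},
    {"grip": 1,"dp": [0,-40,-10],"angular": [0,0,0]},
    {"grip": 1,"dp": [40,-20,0],"angular": [0,0,0]},
    {"grip": 1,"dp": [40,-20,0],"angular": [0,0,0]},
    {"grip": 1,"dp": [40,-20,0],"angular": [0,0,0]},
  ],
)

```text
clock: 1.4
tool_pos: [0.2785, -0.4408, 0.2201]
tool_rot: [-0.001, 0.987, 0.163, -0.001]
ft_force: [1.4, -0.5, 0.0]
width: 0.999
```

Emit:
send_rows(
  increments=[
    {"grip": 1,"dp": [40,-25,0],"angular": [0,0,0]},
    {"grip": 1,"dp": [40,-25,0],"angular": [0,0,0]},
    {"grip": 1,"dp": [40,-25,0],"angular": [0,0,0]},
    {"grip": 1,"dp": [40,-25,0],"angular": [0,0,0]},
    {"grip": 1,"dp": [20,-40,0],"angular": [0,0,0]},
    {"grip": 1,"dp": [20,-40,0],"angular": [0,0,0]},
    {"grip": 1,"dp": [10,-45,0],"angular": [0,0,0]},
    {"grip": 1,"dp": [10,-45,0],"angular": [0,0,0]},
  ],
)

```text
clock: 2.2
tool_pos: [0.4104, -0.1022, 0.2223]
tool_rot: [0.003, 0.987, 0.163, 0.003]
ft_force: [-0.7, -0.0, -0.2]
width: 1.0
```

```bash
python3 -c "
from h import *
to(455,330,150,103)"
```

```text
pos [ 410.4 -102.2  222.3] jaw -71.2 tilt [ 0.007 -0.004] w 1.0 F [-0.7 -0.  -0.2] t 2.2 q [ 0.95  0.07 -0.79  2.06  0.06  1.03 -1.12]
dp now-axes [ 180.8 -395.3   70.9]
wz rad 0.101
dp after turn [ 140.2 -411.4   70.9]
```

Emit:
send_rows(
  increments=[
    {"grip": 1,"dp": [14,-40,0],"angular": [0,0,0.02]},
    {"grip": 1,"dp": [14,-40,0],"angular": [0,0,0.02]},
    {"grip": 1,"dp": [14,-40,0],"angular": [0,0,0.02]},
    {"grip": 1,"dp": [14,-40,0],"angular": [0,0,0.02]},
    {"grip": 1,"dp": [14,-40,0],"angular": [0,0,0.02]},
    {"grip": 1,"dp": [14,-40,0],"angular": [0,0,0]},
    {"grip": 1,"dp": [14,-40,0],"angular": [0,0,0]},
    {"grip": 1,"dp": [14,-40,20],"angular": [0,0,0]},
    {"grip": 1,"dp": [14,-40,20],"angular": [0,0,0]},
    {"grip": 1,"dp": [10,-20,10],"angular": [0,0,0]},
  ],
)

```text
clock: 3.2
tool_pos: [0.4478, 0.3183, 0.1726]
tool_rot: [0.006, 0.994, 0.111, 0.01]
ft_force: [0.0, -0.9, 0.1]
width: 1.003
```

```bash
python3 -c "
from h import *
to(455,330,80,103)"
```

```text
pos [447.8 318.3 172.6] jaw -77.3 tilt [ 0.0221 -0.009 ] w 1.003 F [ 0.  -0.9  0.1] t 3.2 q [ 0.06  0.48 -0.95  1.84  0.47  1.06 -2.42]
dp now-axes [  7.8 -11.1  92.6]
wz rad -0.005
dp after turn [  7.8 -11.   92.6]
```

```bash
cat >> h.py <<'E'
_to=to
def to(*a):
    _to(*a)
    from scipy.spatial.transform import Rotation as R
    q=np.array(env.observe()["tool_rot"]); M=R.from_quat(q[[1,2,3,0]]).as_matrix()
    print("untilt wx,wy",np.round((M.T@np.cross(M[:,2],[0,0,-1]))[:2],4))
E
python3 -c "
from h import *
to(455,330,80,103)"
```

```text
pos [447.8 318.3 172.6] jaw -77.3 tilt [ 0.0221 -0.009 ] w 1.003 F [ 0.  -0.9  0.1] t 3.2 q [ 0.06  0.48 -0.95  1.84  0.47  1.06 -2.42]
dp now-axes [  7.8 -11.1  92.6]
wz rad -0.005
dp after turn [  7.8 -11.   92.6]
untilt wx,wy [ 0.0137 -0.0195]
```

Emit:
send_rows(
  increments=[
    {"grip": 1,"dp": [5,-5,10],"angular": [0.014,-0.02,0]},
    {"grip": 1,"dp": [3,-5,30],"angular": [0,0,0]},
    {"grip": 1,"dp": [0,0,30],"angular": [0,0,0]},
    {"grip": 1,"dp": [0,0,20],"angular": [0,0,0]},
    {"grip": 1,"dp": [0,0,0],"angular": [0,0,0]},
  ],
)

```text
clock: 3.7
tool_pos: [0.4525, 0.3376, 0.0783]
tool_rot: [-0.002, 0.993, 0.114, -0.001]
ft_force: [-0.7, -0.1, 0.0]
width: 1.004
```

Run:
```python
from h import *
to(455,330,9,103)
im,d=env.grab_frame("side"); cv2.imwrite("pics/s1.png",cv2.resize(im[190:350,130:340],(630,480)))
```

```text
pos [452.5 337.6  78.3] jaw -76.9 tilt [-0.0028  0.0044] w 1.004 F [-0.7 -0.1  0. ] t 3.7 q [-0.05  0.63 -0.84  1.86  0.58  0.92 -2.5 ]
dp now-axes [ 0.8  8.3 69.3]
wz rad 0.002
dp after turn [ 0.8  8.3 69.3]
untilt wx,wy [-0.0049  0.0017]
```

View pics/s1.png

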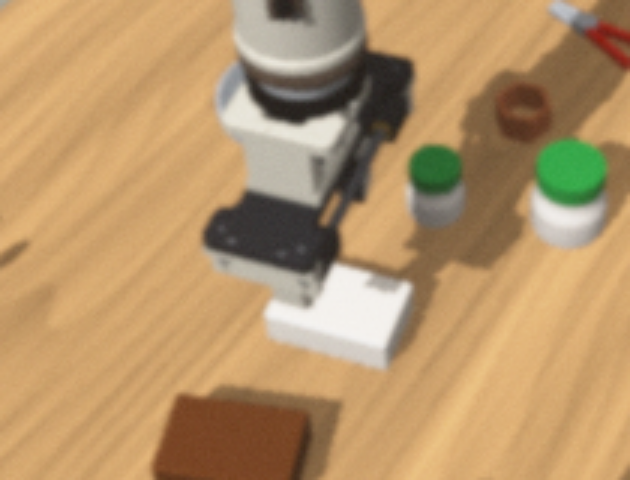

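The crop shows the gripper over the white brick, with the dark brick below it and both green jars clear. I'll correct 8 mm along the jaw axis and go down.

Emit:
send_rows(
  increments=[
    {"grip": 1,"dp": [1,8,0],"angular": [0,0,0]},
    {"grip": 1,"dp": [0,0,20],"angular": [0,0,0]},
    {"grip": 1,"dp": [0,0,20],"angular": [0,0,0]},
    {"grip": 1,"dp": [0,0,17],"angular": [0,0,0]},
    {"grip": 1,"dp": [0,0,10],"angular": [0,0,0]},
    {"grip": 1,"dp": [0,0,0],"angular": [0,0,0]},
  ],
)

```text
clock: 4.35
tool_pos: [0.4646, 0.3314, 0.0199]
tool_rot: [-0.005, 0.994, 0.112, 0.007]
ft_force: [0.4, -0.8, -0.2]
width: 1.0
```

```bash
python3 -c "
from h import *
to(455,330,9,103)"
```

```text
pos [464.6 331.4  19.9] jaw -77.1 tilt [0.0125 0.0113] w 1.0 F [ 0.4 -0.8 -0.2] t 4.3 q [-0.11  0.69 -0.73  1.89  0.63  0.8  -2.53]
dp now-axes [-9.8 -0.7 10.7]
wz rad -0.002
dp after turn [-9.8 -0.8 10.7]
untilt wx,wy [-0.0082 -0.0147]
```

Joint 7 is close to its limit and the drift is probably due to that. I'll lift, make the half turn (same grasp) and come down again.

Emit:
send_rows(
  increments=[
    {"grip": 1,"dp": [-5,0,-30],"angular": [-0.008,-0.015,0]},
    {"grip": 1,"dp": [-5,0,-40],"angular": [0,0,0]},
    {"grip": 1,"dp": [0,0,-20],"angular": [0,0,-0.14]},
    {"grip": 1,"dp": [0,0,0],"angular": [0,0,-0.14]},
    {"grip": 1,"dp": [0,0,0],"angular": [0,0,-0.14]},
    {"grip": 1,"dp": [0,0,0],"angular": [0,0,-0.14]},
    {"grip": 1,"dp": [0,0,0],"angular": [0,0,-0.14]},
    {"grip": 1,"dp": [0,0,0],"angular": [0,0,-0.14]},
    {"grip": 1,"dp": [0,0,0],"angular": [0,0,-0.14]},
    {"grip": 1,"dp": [0,0,0],"angular": [0,0,-0.14]},
  ],
)

```text
clock: 5.35
tool_pos: [0.4622, 0.3299, 0.1295]
tool_rot: [0.005, 0.77, 0.638, 0.009]
ft_force: [0.8, -0.6, 0.4]
width: 1.0
```

Emit:
send_rows(
  increments=[
    {"grip": 1,"dp": [0,0,0],"angular": [0,0,-0.14]},
    {"grip": 1,"dp": [0,0,0],"angular": [0,0,-0.14]},
    {"grip": 1,"dp": [0,0,0],"angular": [0,0,-0.14]},
    {"grip": 1,"dp": [0,0,0],"angular": [0,0,-0.14]},
    {"grip": 1,"dp": [0,0,0],"angular": [0,0,-0.14]},
    {"grip": 1,"dp": [0,0,0],"angular": [0,0,-0.14]},
    {"grip": 1,"dp": [0,0,0],"angular": [0,0,-0.14]},
    {"grip": 1,"dp": [0,0,0],"angular": [0,0,-0.14]},
    {"grip": 1,"dp": [0,0,0],"angular": [0,0,-0.14]},
    {"grip": 1,"dp": [0,0,0],"angular": [0,0,-0.14]},
  ],
)

```text
clock: 6.35
tool_pos: [0.4718, 0.3278, 0.1454]
tool_rot: [0.02, 0.152, 0.988, 0.006]
ft_force: [-0.7, -0.0, -0.4]
width: 1.0
```

```bash
python3 -c "
from h import *
to(455,330,9,103)"
```

```text
pos [471.8 327.8 145.4] jaw 72.6 tilt [0.042  0.0061] w 1.0 F [-0.7 -0.  -0.4] t 6.3 q [ 0.26  0.85 -1.39  1.82  0.93  1.26 -0.13]
dp now-axes [ 21.9  -5.5 135.6]
wz rad -0.531
dp after turn [ 21.6   6.4 135.6]
untilt wx,wy [0.0185 0.0382]
```

Emit:
send_rows(
  increments=[
    {"grip": 1,"dp": [0,0,0],"angular": [0.01,0.02,-0.13]},
    {"grip": 1,"dp": [0,0,0],"angular": [0.01,0.02,-0.13]},
    {"grip": 1,"dp": [10,3,0],"angular": [0,0,-0.14]},
    {"grip": 1,"dp": [12,3,20],"angular": [0,0,-0.13]},
    {"grip": 1,"dp": [0,0,30],"angular": [0,0,0]},
    {"grip": 1,"dp": [0,0,10],"angular": [0,0,0]},
  ],
)

```text
clock: 6.95
tool_pos: [0.457, 0.3315, 0.0942]
tool_rot: [0.005, -0.121, 0.993, -0.003]
ft_force: [-0.4, -0.6, -0.3]
width: 0.998
```

```bash
python3 -c "
from h import *
to(455,330,9,103)"
```

```text
pos [457.  331.5  94.2] jaw 103.9 tilt [ 0.0113 -0.0038] w 0.998 F [-0.4 -0.6 -0.3] t 7.0 q [ 0.24  0.98 -1.4   1.85  1.04  1.28  0.33]
dp now-axes [ 3.2 -0.4 85.2]
wz rad 0.016
dp after turn [ 3.2 -0.5 85.2]
untilt wx,wy [-0.0064  0.0101]
```

Emit:
send_rows(
  increments=[
    {"grip": 1,"dp": [2,0,25],"angular": [-0.006,0.01,0.016]},
    {"grip": 1,"dp": [0,0,25],"angular": [0,0,0]},
    {"grip": 1,"dp": [0,0,20],"angular": [0,0,0]},
    {"grip": 1,"dp": [0,0,8],"angular": [0,0,0]},
    {"grip": 1,"dp": [0,0,0],"angular": [0,0,0]},
  ],
)

```text
clock: 7.45
tool_pos: [0.4604, 0.3306, 0.018]
tool_rot: [0.003, -0.11, 0.994, -0.0]
ft_force: [0.0, -0.3, 0.6]
width: 0.995
```

```bash
python3 -c "
from h import *
to(455,330,9,103)"
```

```text
pos [460.4 330.6  18. ] jaw 102.6 tilt [0.0063 0.0005] w 0.995 F [ 0.  -0.3  0.6] t 7.5 q [ 0.2   1.07 -1.3   1.88  1.14  1.19  0.27]
dp now-axes [5.5 0.6 9. ]
wz rad -0.007
dp after turn [5.5 0.7 9. ]
untilt wx,wy [-0.0009  0.0063]
```

Emit:
send_rows(
  increments=[
    {"grip": 1,"dp": [5,1,5],"angular": [0,0.006,0]},
    {"grip": 1,"dp": [0,0,4],"angular": [0,0,0]},
    {"grip": -1,"dp": [0,0,0],"angular": [0,0,0]},
    {"grip": -1,"dp": [0,0,0],"angular": [0,0,0]},
    {"grip": -1,"dp": [0,0,0],"angular": [0,0,0]},
    {"grip": -1,"dp": [0,0,0],"angular": [0,0,0]},
    {"grip": -1,"dp": [0,0,0],"angular": [0,0,0]},
    {"grip": -1,"dp": [0,0,0],"angular": [0,0,0]},
  ],
  force=30,
)

```text
clock: 8.25
tool_pos: [0.4568, 0.3325, 0.0124]
tool_rot: [0.002, -0.11, 0.994, 0.001]
ft_force: [-0.4, -0.1, -0.1]
width: 0.527
```

```bash
python3 -c "
from h import *
to(623.7,165,140,90)"
```

```text
pos [456.8 332.5  12.4] jaw 102.6 tilt [0.0044 0.0024] w 0.527 F [-0.4 -0.1 -0.1] t 8.2 q [ 0.19  1.07 -1.29  1.88  1.15  1.18  0.26]
dp now-axes [-126.9 -199.7 -127.3]
wz rad 0.22
dp after turn [-167.4 -167.2 -127.3]
untilt wx,wy [0.0014 0.0049]
```

Emit:
send_rows(
  increments=[
    {"grip": -1,"dp": [0,0,0],"angular": [0,0,0]},
    {"grip": -1,"dp": [0,0,0],"angular": [0,0,0]},
  ],
)

```text
clock: 8.45
tool_pos: [0.4569, 0.3325, 0.0124]
tool_rot: [0.002, -0.11, 0.994, 0.001]
ft_force: [-0.1, 0.9, 0.1]
width: 0.353
```

Run:
```python
from h import *
im,d=env.grab_frame("side"); cv2.imwrite("pics/s2.png",cv2.resize(im[190:350,130:340],(630,480)))
print(env.observe()["width"])
```

```text
0.31137608835809155
```

View pics/s2.png

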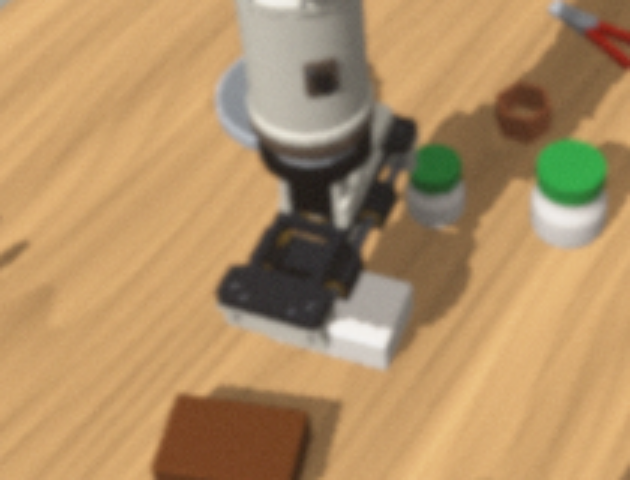

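The fingers closed past 60 mm, so they missed the brick. The gripper sits left (+x) of where the state says it should be. I'll check the gripper position in the cloud.

Run:
```python
from h import *
s=env.observe(); print(s["tool_pos"],s["width"],s["clock"])
ims=[]
for c in ["top","side"]:
    im,d=env.grab_frame(c); W=cloud(c,d); np.save(c+"1.npy",d)
    p=env.camera_params(c);K=np.array(p["camera_matrix"]);T=np.linalg.inv(np.array(p["pose"]))
    for x,y,z,col in [(.457,.3325,.0124,(0,0,255)),(.457,.3325,.08,(0,255,0)),(.457,.3325,.3,(255,0,255))]:
        a=K@(T[:3,:3]@[x,y,z]+T[:3,3]); cv2.circle(im,(int(a[0]/a[2]),int(a[1]/a[2])),2,col,-1)
    ims.append(cv2.resize(im[150:350,100:300] if c=="top" else im[170:370,140:340],(400,400)))
    for z0,z1 in [(.036,.06),(.06,.08),(.08,.11),(.11,.16),(.16,.25)]:
        P=blob(W,.46,.33,.13,z0,z1); P=P[P[:,1]>.23]
        if len(P)>5: print(c,z0,len(P),np.round(P.min(0),3),np.round(P.max(0),3),np.round(np.median(P,0),3))
    P=blob(W,.455,.33,.08,.027,.0345); print("brick",rect(P))
cv2.imwrite("pics/c3.png",np.hstack(ims))
```

```text
[0.45689442 0.33250724 0.01244873] 0.31137608835809155 8.5
top 0.036 6 [0.415 0.317 0.036] [0.443 0.358 0.059] [0.435 0.339 0.046]
top 0.08 13 [0.404 0.292 0.106] [0.429 0.404 0.11 ] [0.416 0.353 0.108]
top 0.11 888 [0.401 0.233 0.11 ] [0.459 0.424 0.16 ] [0.43  0.346 0.143]
top 0.16 326 [0.417 0.276 0.162] [0.453 0.353 0.25 ] [0.431 0.301 0.204]
brick (array([430.7, 322.7]), array([45.2, 60.4]), 14.5)
side 0.036 32 [0.408 0.304 0.036] [0.481 0.458 0.06 ] [0.441 0.353 0.037]
side 0.08 88 [0.403 0.245 0.081] [0.474 0.426 0.11 ] [0.441 0.413 0.107]
side 0.11 1998 [0.401 0.235 0.11 ] [0.487 0.434 0.16 ] [0.441 0.37  0.143]
side 0.16 899 [0.416 0.279 0.16 ] [0.487 0.375 0.25 ] [0.434 0.35  0.213]
brick (array([432.3, 325.7]), array([50.4, 60.5]), 14.9)
```

View pics/c3.png

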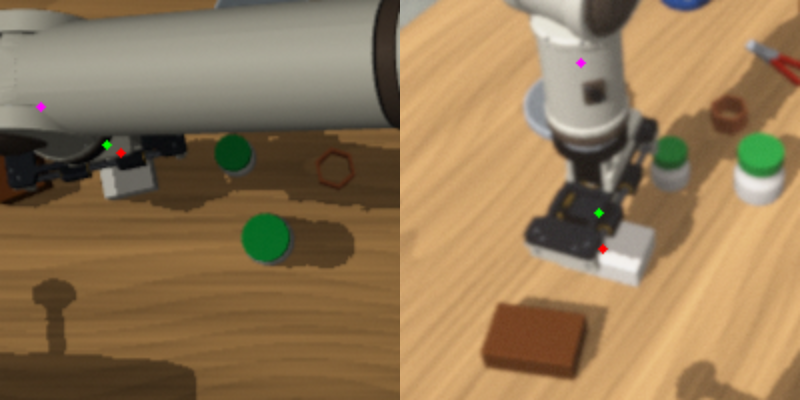

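Run:
```python
from h import *
W=cloud("side",np.load("side1.npy"))
P=blob(W,.46,.33,.13,.02,.2); 
h,e=np.histogram(P[:,2],bins=np.arange(.02,.2,.006)); print(dict(zip(np.round(e,3),h)))
# row profile down a column through the body's near face
for u in (215,230,240,250):
    print(u,[tuple(np.round(W[v,u]*1000).astype(int)) for v in range(262,312,4)])
W=cloud("side",np.load("side0.npy"))
P=blob(W,.219,-.612,.12,.1,.45); h,e=np.histogram(P[:,2],bins=np.arange(.1,.4,.01)); print("start hand",dict(zip(np.round(e,3),h)), np.round(P[P[:,2]<.3].mean(0),3))
```

```text
{np.float64(0.02): np.int64(83), np.float64(0.026): np.int64(321), np.float64(0.032): np.int64(629), np.float64(0.038): np.int64(14), np.float64(0.044): np.int64(26), np.float64(0.05): np.int64(58), np.float64(0.056): np.int64(29), np.float64(0.062): np.int64(0), np.float64(0.068): np.int64(0), np.float64(0.074): np.int64(0), np.float64(0.08): np.int64(3), np.float64(0.086): np.int64(5), np.float64(0.092): np.int64(2), np.float64(0.098): np.int64(3), np.float64(0.104): np.int64(75), np.float64(0.11): np.int64(125), np.float64(0.116): np.int64(185), np.float64(0.122): np.int64(325), np.float64(0.128): np.int64(135), np.float64(0.134): np.int64(130), np.float64(0.14): np.int64(516), np.float64(0.146): np.int64(486), np.float64(0.152): np.int64(78), np.float64(0.158): np.int64(58), np.float64(0.164): np.int64(61), np.float64(0.17): np.int64(48), np.float64(0.176): np.int64(21), np.float64(0.182): np.int64(9), np.float64(0.188): np.int64(9), np.float64(0.194): np.int64(34)}
215 [(np.int64(574), np.int64(281), np.int64(3)), (np.int64(568), np.int64(290), np.int64(1)), (np.int64(560), np.i
[... 2607 characters left out ...]
4(0), np.float64(0.19): np.int64(0), np.float64(0.2): np.int64(0), np.float64(0.21): np.int64(0), np.float64(0.22): np.int64(9), np.float64(0.23): np.int64(38), np.float64(0.24): np.int64(35), np.float64(0.25): np.int64(25), np.float64(0.26): np.int64(33), np.float64(0.27): np.int64(28), np.float64(0.28): np.int64(14), np.float64(0.29): np.int64(91), np.float64(0.3): np.int64(166), np.float64(0.31): np.int64(129), np.float64(0.32): np.int64(131), np.float64(0.33): np.int64(325), np.float64(0.34): np.int64(92), np.float64(0.35): np.int64(92), np.float64(0.36): np.int64(79), np.float64(0.37): np.int64(75), np.float64(0.38): np.int64(123), np.float64(0.39): np.int64(180)} [ 0.188 -0.572  0.244]
```

The fingers closed on air while the state reads z = 12 mm, so the real tips seem about 25 mm above the reported TCP. I'll lift a little, shut, and measure where the shut tips really are.

Emit:
send_rows(
  increments=[
    {"grip": -1,"dp": [0,0,-30],"angular": [0,0,0]},
    {"grip": -1,"dp": [0,0,-40],"angular": [0,0,0]},
    {"grip": -1,"dp": [0,0,-40],"angular": [0,0,0]},
    {"grip": -1,"dp": [0,0,0],"angular": [0,0,0]},
    {"grip": -1,"dp": [0,0,0],"angular": [0,0,0]},
  ],
)

```text
clock: 9.1
tool_pos: [0.4554, 0.3317, 0.1248]
tool_rot: [0.001, -0.11, 0.994, 0.0]
ft_force: [0.3, -0.5, 0.0]
width: 0.005
```

Run:
```python
from h import *
to(455,330,9,103)
im,d=env.grab_frame("side"); W=cloud("side",d)
s=env.observe(); t=s["tool_pos"]; print(np.round(t,4),s["width"])
P=blob(W,t[0],t[1],.14,.05,.35); h,e=np.histogram(P[:,2],bins=np.arange(.05,.3,.006)); print(dict(zip(np.round(e,3).tolist(),h.tolist())))
m=np.isfinite(W[...,2])&(np.hypot(W[...,0]-t[0],W[...,1]-t[1])<.06)&(W[...,2]>.06)&(W[...,2]<t[2]+.09)
v,u=np.nonzero(m); o=np.argsort(-v)[:25]; print(np.round(W[v[o],u[o]]*1000).astype(int).tolist())
p=env.camera_params("side");K=np.array(p["camera_matrix"]);T=np.linalg.inv(np.array(p["pose"]))
a=K@(T[:3,:3]@t+T[:3,3]); a=a/a[2]; print(a); cv2.circle(im,(int(a[0]),int(a[1])),1,(0,0,255),-1)
cv2.imwrite("pics/s4.png",cv2.resize(im[150:330,140:330],(760,720))[:600])
```

```text
pos [455.4 331.7 124.8] jaw 102.6 tilt [0.0016 0.0009] w 0.005 F [ 0.3 -0.5  0. ] t 9.1 q [ 0.25  0.95 -1.44  1.83  0.99  1.32  0.34]
dp now-axes [  1.   -1.6 115.8]
wz rad -0.007
dp after turn [  1.   -1.6 115.8]
untilt wx,wy [0.0005 0.0017]
[0.4554 0.3322 0.125 ] 0.00766192416540269
{0.05: 85, 0.056: 56, 0.062: 0, 0.068: 0, 0.074: 0, 0.08: 0, 0.086: 0, 0.092: 0, 0.098: 0, 0.104: 0, 0.11: 0, 0.116: 0, 0.122: 0, 0.128: 0, 0.134: 0, 0.14: 0, 0.146: 1, 0.152: 6, 0.158: 15, 0.164: 19, 0.17: 15, 0.176: 6, 0.182: 0, 0.188: 0, 0.194: 0, 0.2: 1, 0.206: 3, 0.212: 30, 0.218: 149, 0.224: 165, 0.23: 225, 0.236: 338, 0.242: 117, 0.248: 223, 0.254: 953, 0.26: 187, 0.266: 91, 0.272: 75, 0.278: 96, 0.284: 67, 0.29: 41}
[[443, 350, 167], [442, 348, 165], [448, 347, 161], [443, 344, 161], [442, 342, 159], [444, 337, 153], [444, 339, 158], [444, 349, 168], [444, 336, 156], [444, 346, 165], [442, 345, 166], [446, 350, 168], [444, 342, 165], [444, 335, 158], [443, 347, 170], [443, 341, 164], [443, 350, 173], [444, 335, 161], [443, 342, 168], [444, 339, 165], [441, 348, 175], [448, 328, 151], [443, 348, 174], [441, 348, 179], [444, 335, 163]]
[238.71761434 263.08730793   1.        ]
```

View pics/s4.png

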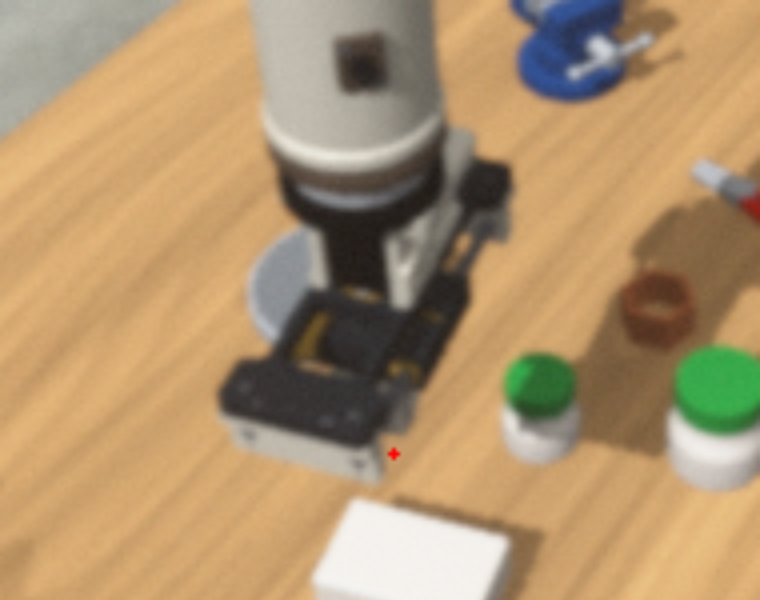

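Shut tips show at z ≈ 0.150 while the TCP reads 0.125. The lateral position matches, so the real tips are about 25 mm above the reported z. I'll command z 25 mm lower, feeling for contact.

Emit:
send_rows(
  increments=[
    {"grip": 1,"dp": [0,0,0],"angular": [0,0,0]},
    {"grip": 1,"dp": [0,0,0],"angular": [0,0,0]},
    {"grip": 1,"dp": [0,-1,0],"angular": [0,0,0]},
    {"grip": 1,"dp": [0,0,0],"angular": [0,0,0]},
    {"grip": 1,"dp": [0,0,0],"angular": [0,0,0]},
    {"grip": 1,"dp": [0,0,0],"angular": [0,0,0]},
    {"grip": 1,"dp": [0,0,20],"angular": [0,0,0]},
    {"grip": 1,"dp": [0,0,30],"angular": [0,0,0]},
    {"grip": 1,"dp": [0,0,30],"angular": [0,0,0]},
    {"grip": 1,"dp": [0,0,10],"angular": [0,0,0]},
  ],
)

```text
clock: 10.15
tool_pos: [0.4549, 0.3297, 0.027]
tool_rot: [-0.0, -0.11, 0.994, -0.0]
ft_force: [-0.1, -0.4, -0.6]
width: 0.829
```

```bash
python3 -c "
from h import *
to(455,330,-15,103)"
```

```text
pos [454.9 329.7  27. ] jaw 102.6 tilt [-0.0004 -0.0005] w 0.829 F [-0.1 -0.4 -0.6] t 10.2 q [ 0.2   1.05 -1.31  1.88  1.12  1.2   0.27]
dp now-axes [-0.2  0.3 42. ]
wz rad -0.006
dp after turn [-0.2  0.3 42. ]
untilt wx,wy [-0.0004 -0.0005]
```

Emit:
send_rows(
  increments=[
    {"grip": 1,"dp": [0,0,0],"angular": [0,0,0]},
    {"grip": 1,"dp": [0,0,10],"angular": [0,0,0]},
    {"grip": 1,"dp": [0,0,10],"angular": [0,0,0]},
    {"grip": 1,"dp": [0,0,6],"angular": [0,0,0]},
    {"grip": 1,"dp": [0,0,4],"angular": [0,0,0]},
    {"grip": 1,"dp": [0,0,0],"angular": [0,0,0]},
  ],
)

```text
clock: 10.75
tool_pos: [0.4549, 0.3304, -0.0048]
tool_rot: [-0.0, -0.11, 0.994, 0.0]
ft_force: [0.1, 0.0, 0.3]
width: 0.998
```

```bash
python3 -c "
from h import *
to(455,330,-15,103)"
```

```text
pos [454.9 330.4  -4.8] jaw 102.6 tilt [-0.0005  0.0005] w 0.998 F [0.1 0.  0.3] t 10.8 q [ 0.18  1.09 -1.26  1.89  1.17  1.16  0.25]
dp now-axes [-0.  -0.4 10.2]
wz rad -0.006
dp after turn [-0.  -0.4 10.2]
untilt wx,wy [ 0.0007 -0.0004]
```

It reads −4.8 mm with no contact force, so the offset is confirmed.

Emit:
send_rows(
  increments=[
    {"grip": 1,"dp": [0,0,5],"angular": [0,0,0]},
    {"grip": 1,"dp": [0,0,4],"angular": [0,0,0]},
    {"grip": -1,"dp": [0,0,0],"angular": [0,0,0]},
    {"grip": -1,"dp": [0,0,0],"angular": [0,0,0]},
    {"grip": -1,"dp": [0,0,0],"angular": [0,0,0]},
    {"grip": -1,"dp": [0,0,0],"angular": [0,0,0]},
    {"grip": -1,"dp": [0,0,0],"angular": [0,0,0]},
    {"grip": -1,"dp": [0,0,0],"angular": [0,0,0]},
    {"grip": -1,"dp": [0,0,0],"angular": [0,0,0]},
    {"grip": -1,"dp": [0,0,0],"angular": [0,0,0]},
  ],
  force=30,
)

```text
clock: 11.75
tool_pos: [0.4557, 0.3309, -0.0134]
tool_rot: [0.001, -0.11, 0.994, 0.001]
ft_force: [-0.2, -0.0, -1.1]
width: 0.652
```

```bash
python3 -c "
from h import *
to(623.7,165,100,90)"
```

```text
pos [455.7 330.9 -13.4] jaw 102.6 tilt [0.0011 0.0015] w 0.652 F [-0.2 -0.  -1.1] t 11.8 q [ 0.18  1.1  -1.25  1.89  1.18  1.15  0.24]
dp now-axes [-127.9 -198.5 -113.5]
wz rad 0.22
dp after turn [-168.2 -165.8 -113.5]
untilt wx,wy [0.0012 0.0015]
```

Emit:
send_rows(
  increments=[
    {"grip": -1,"dp": [0,0,-20],"angular": [0,0,0]},
    {"grip": -1,"dp": [0,0,-40],"angular": [0,0,0]},
    {"grip": -1,"dp": [0,0,-40],"angular": [0,0,0]},
    {"grip": -1,"dp": [-16,-25,-10],"angular": [0,0,0]},
    {"grip": -1,"dp": [-16,-25,0],"angular": [0,0,0]},
    {"grip": -1,"dp": [-16,-25,0],"angular": [0,0,0]},
    {"grip": -1,"dp": [-16,-25,0],"angular": [0,0,0]},
    {"grip": -1,"dp": [-16,-25,0],"angular": [0,0,0]},
    {"grip": -1,"dp": [-16,-25,0],"angular": [0,0,0]},
    {"grip": -1,"dp": [-16,-25,0],"angular": [0,0,0]},
  ],
)

```text
clock: 12.75
tool_pos: [0.6038, 0.184, 0.1004]
tool_rot: [-0.0, -0.117, 0.993, 0.001]
ft_force: [0.3, -0.2, -1.6]
width: 0.652
```

```bash
python3 -c "
from h import *
to(623.7,165,40,103)"
```

```text
pos [603.8 184.  100.4] jaw 103.4 tilt [-0.0009  0.0014] w 0.652 F [ 0.3 -0.2 -1.6] t 12.8 q [ 0.48  1.05 -1.38  1.67  1.06  1.36  0.73]
dp now-axes [-15.  -23.2  60.4]
wz rad 0.007
dp after turn [-15.2 -23.1  60.4]
untilt wx,wy [ 0.0015 -0.0006]
```

Emit:
send_rows(
  increments=[
    {"grip": -1,"dp": [-10,-14,0],"angular": [0,0,0]},
    {"grip": -1,"dp": [-5,-9,20],"angular": [0,0,0]},
    {"grip": -1,"dp": [0,0,20],"angular": [0,0,0]},
    {"grip": -1,"dp": [0,0,20],"angular": [0,0,0]},
    {"grip": -1,"dp": [0,0,0],"angular": [0,0,0]},
  ],
)

```text
clock: 13.25
tool_pos: [0.625, 0.1594, 0.0321]
tool_rot: [-0.002, -0.113, 0.994, -0.0]
ft_force: [-0.7, -0.1, -1.2]
width: 0.654
```

Run:
```python
from h import *
to(623.7,165,12,103)
ti=[]
for c in ["top","side"]:
    im,d=env.grab_frame(c); W=cloud(c,d)
    for n,a,b,r in [("brick",.054,.075,.07),("turn",.018,.029,.09)]:
        P=blob(W,.624,.165,r,a,b)
        if len(P)>10: print(c,n,len(P),round(float(np.median(P[:,2])),4),rect(P),circ(P))
```

```text
pos [625.  159.4  32.1] jaw 103.0 tilt [-0.0041 -0.0013] w 0.654 F [-0.7 -0.1 -1.2] t 13.2 q [ 0.49  1.13 -1.3   1.66  1.14  1.29  0.75]
dp now-axes [-0.1  5.7 20.1]
wz rad -0.0
dp after turn [-0.1  5.7 20.1]
untilt wx,wy [-0.0004 -0.0043]
top brick 103 0.0702 (array([601.6, 155.4]), array([51.9, 66.7]), 14.0) (array([603.1, 153.8]), 38.7)
top turn 618 0.0239 (array([604.8, 164.3]), array([120.3,  91.2]), 75.2) (array([616.2, 162.5]), 64.0)
side brick 188 0.0643 (array([608., 170.]), array([103.2,  77.2]), 65.9) (array([623.3, 164.1]), 55.2)
side turn 840 0.0249 (array([610.8, 181.9]), array([126.8,  93.5]), 39.5) (array([622.9, 168.6]), 65.3)
```

Emit:
send_rows(
  increments=[
    {"grip": -1,"dp": [0,6,6],"angular": [0,-0.004,0]},
    {"grip": -1,"dp": [0,0,8],"angular": [0,0,0]},
    {"grip": -1,"dp": [0,0,4],"angular": [0,0,0]},
    {"grip": -1,"dp": [0,0,0],"angular": [0,0,0]},
  ],
)

```text
clock: 13.75
tool_pos: [0.6246, 0.1712, 0.0185]
tool_rot: [0.003, -0.116, 0.993, 0.002]
ft_force: [0.6, 0.6, -0.8]
width: 0.649
```

```bash
python3 -c "
from h import *
to(623.7,165,11,103)"
```

```text
pos [624.6 171.2  18.5] jaw 103.3 tilt [0.0064 0.0044] w 0.649 F [ 0.6  0.6 -0.8] t 13.8 q [ 0.47  1.15 -1.29  1.67  1.16  1.27  0.73]
dp now-axes [ 2.3 -5.9  7.5]
wz rad 0.005
dp after turn [ 2.3 -5.9  7.5]
untilt wx,wy [0.0028 0.0072]
```

Emit:
send_rows(
  increments=[
    {"grip": -1,"dp": [0,0,0],"angular": [0,0,0]},
    {"grip": -1,"dp": [0,0,0],"angular": [0,0,0]},
  ],
)

```text
clock: 13.95
tool_pos: [0.6248, 0.1714, 0.0189]
tool_rot: [0.004, -0.116, 0.993, 0.002]
ft_force: [-0.0, 0.1, -0.7]
width: 0.651
```

```bash
python3 -c "
from h import *
to(623.7,165,11,103)"
```

```text
pos [624.8 171.4  18.9] jaw 103.3 tilt [0.0069 0.0045] w 0.651 F [-0.   0.1 -0.7] t 13.9 q [ 0.47  1.15 -1.29  1.67  1.16  1.27  0.73]
dp now-axes [ 2.6 -6.   7.9]
wz rad 0.005
dp after turn [ 2.6 -6.   7.9]
untilt wx,wy [0.0028 0.0078]
```

Emit:
send_rows(
  increments=[
    {"grip": -1,"dp": [1,-4,0],"angular": [0.003,0.007,0]},
    {"grip": -1,"dp": [0,0,0],"angular": [0,0,0]},
  ],
)

```text
clock: 14.15
tool_pos: [0.6253, 0.1667, 0.0194]
tool_rot: [0.001, -0.116, 0.993, -0.0]
ft_force: [-0.1, -0.2, -1.2]
width: 0.65
```

```bash
python3 -c "
from h import *
to(623.7,165,11,103)"
```

```text
pos [625.3 166.7  19.4] jaw 103.3 tilt [ 0.0012 -0.0005] w 0.65 F [-0.1 -0.2 -1.2] t 14.2 q [ 0.47  1.15 -1.29  1.66  1.16  1.28  0.74]
dp now-axes [ 1.9 -1.3  8.4]
wz rad 0.005
dp after turn [ 1.9 -1.3  8.4]
untilt wx,wy [-0.0008  0.001 ]
```

Emit:
send_rows(
  increments=[
    {"grip": -1,"dp": [2,-1,4],"angular": [0,0,0]},
    {"grip": -1,"dp": [0,0,2],"angular": [0,0,0]},
    {"grip": -1,"dp": [0,0,2],"angular": [0,0,0]},
    {"grip": -1,"dp": [0,0,0],"angular": [0,0,0]},
  ],
)

```text
clock: 14.55
tool_pos: [0.6239, 0.1645, 0.011]
tool_rot: [0.001, -0.115, 0.993, -0.0]
ft_force: [-1.6, -0.0, -1.4]
width: 0.653
```

```bash
python3 -c "
from h import *
to(623.7,165,11,103)"
```

```text
pos [623.9 164.5  11. ] jaw 103.2 tilt [ 0.0017 -0.0005] w 0.653 F [-1.6 -0.  -1.4] t 14.6 q [ 0.47  1.15 -1.28  1.67  1.17  1.26  0.73]
dp now-axes [ 0.1  0.5 -0. ]
wz rad 0.004
dp after turn [ 0.1  0.5 -0. ]
untilt wx,wy [-0.0009  0.0015]
```

One mm more, then release and rise.

Emit:
send_rows(
  increments=[
    {"grip": -1,"dp": [0,0,1],"angular": [0,0,0]},
    {"grip": 0.7,"dp": [0,0,0],"angular": [0,0,0]},
    {"grip": 0.7,"dp": [0,0,0],"angular": [0,0,0]},
    {"grip": 0.9,"dp": [0,0,0],"angular": [0,0,0]},
    {"grip": 0.9,"dp": [0,0,0],"angular": [0,0,0]},
    {"grip": 0.9,"dp": [0,0,-15],"angular": [0,0,0]},
    {"grip": 0.9,"dp": [0,0,-35],"angular": [0,0,0]},
    {"grip": 0.9,"dp": [0,0,-45],"angular": [0,0,0]},
    {"grip": 0.9,"dp": [0,0,-20],"angular": [0,0,0]},
  ],
)

```text
clock: 15.45
tool_pos: [0.6217, 0.165, 0.1288]
tool_rot: [-0.002, -0.116, 0.993, -0.0]
ft_force: [0.4, -0.4, 0.7]
width: 0.951
```

```bash
python3 -c "
from h import *
to(440.7,75,100,42)
to(440.7,75,100,102)"
```

```text
pos [621.7 165.  128.8] jaw 103.3 tilt [-0.0033 -0.0005] w 0.951 F [ 0.4 -0.4  0.7] t 15.4 q [ 0.51  1.03 -1.4   1.61  1.03  1.41  0.79]
dp now-axes [196.7 -46.   29.4]
wz rad 1.07
dp after turn [  54.2 -194.6   29.4]
untilt wx,wy [ 0.0003 -0.0034]
pos [621.7 165.  128.8] jaw 103.3 tilt [-0.0033 -0.0005] w 0.951 F [ 0.4 -0.4  0.7] t 15.4 q [ 0.51  1.03 -1.4   1.61  1.03  1.41  0.79]
dp now-axes [196.7 -46.   29.4]
wz rad 0.023
dp after turn [195.6 -50.4  29.4]
untilt wx,wy [ 0.0003 -0.0034]
```

Emit:
send_rows(
  increments=[
    {"grip": 0.6,"dp": [32,-8,0],"angular": [0,0,0]},
    {"grip": 0.6,"dp": [32,-8,0],"angular": [0,0,0]},
    {"grip": 0.6,"dp": [32,-8,0],"angular": [0,0,0]},
    {"grip": 0.6,"dp": [32,-8,0],"angular": [0,0,0]},
    {"grip": 0.6,"dp": [32,-8,0],"angular": [0,0,0]},
    {"grip": 0.6,"dp": [32,-8,0],"angular": [0,0,0]},
    {"grip": 0.6,"dp": [0,0,0],"angular": [0,0,0.14]},
    {"grip": 0.6,"dp": [0,0,0],"angular": [0,0,0.14]},
    {"grip": 0.6,"dp": [0,0,0],"angular": [0,0,0.14]},
    {"grip": 0.6,"dp": [0,0,0],"angular": [0,0,0.14]},
  ],
)

```text
clock: 16.45
tool_pos: [0.4385, 0.0727, 0.1359]
tool_rot: [0.003, 0.172, 0.985, -0.001]
ft_force: [0.4, 0.1, 0.1]
width: 0.797
```

Emit:
send_rows(
  increments=[
    {"grip": 0.6,"dp": [0,0,0],"angular": [0,0,0.14]},
    {"grip": 0.6,"dp": [0,0,0],"angular": [0,0,0.14]},
    {"grip": 0.6,"dp": [0,0,0],"angular": [0,0,0.14]},
    {"grip": 0.6,"dp": [0,0,0],"angular": [0,0,0.06]},
    {"grip": 0.6,"dp": [0,0,0],"angular": [0,0,0]},
  ],
)

```text
clock: 16.95
tool_pos: [0.438, 0.0728, 0.1384]
tool_rot: [0.006, 0.41, 0.912, -0.002]
ft_force: [0.1, -0.3, 0.2]
width: 0.797
```

Run:
```python
from h import *
for c in ["top","side"]:
    im,d=env.grab_frame(c); W=cloud(c,d)
    P=blob(W,.624,.165,.08,.05,.064); print(c,"brick",len(P),round(float(np.median(P[:,2])),4),rect(P))
    P=blob(W,.624,.165,.09,.018,.029); print(c,"turn",circ(P))
    P=blob(W,.4407,.075,.04,.022,.035); 
    if len(P)>20: print(c,"collar",rect(P),circ(P))
to(440.7,75,40,42)
```

```text
top brick 742 0.0561 (array([626.3, 165.2]), array([91.3, 59.7]), 13.4)
top turn (array([624.8, 164.2]), 64.4)
side brick 664 0.0569 (array([622.5, 167.3]), array([96.5, 63.3]), 13.3)
side turn (array([624.2, 167.5]), 66.2)
side collar (array([440.5,  76.5]), array([44.1, 48.5]), 40.0) (array([440.3,  75.5]), 25.9)
pos [438.   72.9 138.2] jaw 41.7 tilt [ 0.0083 -0.0076] w 0.798 F [ 0.4 -1.1  0.3] t 17.1 q [ 0.85  0.52 -1.33  2.1   0.62  1.   -0.08]
dp now-axes [ 0.9  3.3 98.2]
wz rad -0.005
dp after turn [ 0.8  3.3 98.2]
untilt wx,wy [0.0011 0.0112]
```

Emit:
send_rows(
  increments=[
    {"grip": 0.6,"dp": [1,3,20],"angular": [0.001,0.011,0]},
    {"grip": 0.6,"dp": [0,0,35],"angular": [0,0,0]},
    {"grip": 0.6,"dp": [0,0,35],"angular": [0,0,0]},
    {"grip": 0.6,"dp": [0,0,20],"angular": [0,0,0]},
    {"grip": 0.6,"dp": [0,0,0],"angular": [0,0,0]},
  ],
)

```text
clock: 17.55
tool_pos: [0.4419, 0.0763, 0.0257]
tool_rot: [0.001, 0.406, 0.914, 0.001]
ft_force: [-0.9, -0.5, 0.3]
width: 0.799
```

Run:
```python
from h import *
to(440.7,75,-18,42)
```

```text
pos [441.9  76.3  25.7] jaw 42.2 tilt [0.0029 0.0013] w 0.799 F [-0.9 -0.5  0.3] t 17.6 q [ 0.64  0.68 -1.07  2.16  0.85  0.82 -0.25]
dp now-axes [-0.1 -1.9 43.6]
wz rad 0.003
dp after turn [-0.1 -1.9 43.6]
untilt wx,wy [0.003 0.001]
```

Emit:
send_rows(
  increments=[
    {"grip": 0.6,"dp": [0,-2,14],"angular": [0.003,0.001,0]},
    {"grip": 0.6,"dp": [0,0,14],"angular": [0,0,0]},
    {"grip": 0.6,"dp": [0,0,10],"angular": [0,0,0]},
    {"grip": 0.6,"dp": [0,0,4],"angular": [0,0,0]},
    {"grip": -1,"dp": [0,0,0],"angular": [0,0,0]},
    {"grip": -1,"dp": [0,0,0],"angular": [0,0,0]},
    {"grip": -1,"dp": [0,0,0],"angular": [0,0,0]},
    {"grip": -1,"dp": [0,0,0],"angular": [0,0,0]},
    {"grip": -1,"dp": [0,0,0],"angular": [0,0,0]},
    {"grip": -1,"dp": [0,0,0],"angular": [0,0,0]},
  ],
  force=20,
)

```text
clock: 18.55
tool_pos: [0.444, 0.0768, -0.0128]
tool_rot: [0.002, 0.403, 0.915, 0.002]
ft_force: [0.3, 0.1, -1.9]
width: 0.482
```

Run:
```python
from h import *
to(623.5,165.5,100)
```

```text
pos [444.   76.8 -12.8] jaw 42.4 tilt [0.0052 0.0023] w 0.482 F [ 0.3  0.1 -1.9] t 18.6 q [ 0.57  0.73 -0.99  2.16  0.95  0.76 -0.31]
dp now-axes [ -55.9  192.9 -111.7]
untilt wx,wy [0.0054 0.0018]
```

Emit:
send_rows(
  increments=[
    {"grip": -1,"dp": [0,0,-20],"angular": [0.005,0.002,0]},
    {"grip": -1,"dp": [0,0,-40],"angular": [0,0,0]},
    {"grip": -1,"dp": [0,0,-40],"angular": [0,0,0]},
    {"grip": -1,"dp": [0,10,-12],"angular": [0,0,0]},
    {"grip": -1,"dp": [-9,30,0],"angular": [0,0,0]},
    {"grip": -1,"dp": [-9,30,0],"angular": [0,0,0]},
    {"grip": -1,"dp": [-9,30,0],"angular": [0,0,0]},
    {"grip": -1,"dp": [-9,30,0],"angular": [0,0,0]},
    {"grip": -1,"dp": [-9,30,0],"angular": [0,0,0]},
    {"grip": -1,"dp": [-9,20,0],"angular": [0,0,0]},
  ],
)

```text
clock: 19.55
tool_pos: [0.6145, 0.1572, 0.101]
tool_rot: [-0.001, 0.404, 0.915, -0.004]
ft_force: [-0.1, -0.5, -0.4]
width: 0.476
```

Emit:
send_rows(
  increments=[
    {"grip": -1,"dp": [0,0,0],"angular": [0,0,0]},
  ],
)

```text
clock: 19.65
tool_pos: [0.6168, 0.1584, 0.1007]
tool_rot: [-0.001, 0.404, 0.915, -0.003]
ft_force: [-0.2, -0.9, -0.4]
width: 0.48
```

Run:
```python
from h import *
to(623.5,165.5,44)
```

```text
pos [616.8 158.4 100.7] jaw 42.3 tilt [-0.0044 -0.0036] w 0.48 F [-0.2 -0.9 -0.4] t 19.6 q [ 0.4   0.82 -1.05  1.65  0.77  1.15 -0.12]
dp now-axes [ 0.7 10.1 56.7]
untilt wx,wy [-0.0057 -0.0003]
```

Emit:
send_rows(
  increments=[
    {"grip": -1,"dp": [0,9,0],"angular": [-0.005,0,0]},
    {"grip": -1,"dp": [0,0,20],"angular": [0,0,0]},
    {"grip": -1,"dp": [0,0,20],"angular": [0,0,0]},
    {"grip": -1,"dp": [0,0,8],"angular": [0,0,0]},
    {"grip": -1,"dp": [0,0,0],"angular": [0,0,0]},
    {"grip": -1,"dp": [0,0,0],"angular": [0,0,0]},
  ],
)

```text
clock: 20.25
tool_pos: [0.6191, 0.1629, 0.0455]
tool_rot: [-0.003, 0.404, 0.915, -0.003]
ft_force: [0.2, 0.1, -1.3]
width: 0.477
```

Run:
```python
from h import *
to(623.5,165.5,44)
```

```text
pos [619.1 162.9  45.5] jaw 42.4 tilt [-0.0068 -0.0026] w 0.477 F [ 0.2  0.1 -1.3] t 20.2 q [ 0.36  0.89 -1.    1.67  0.83  1.08 -0.16]
dp now-axes [-1.1  5.   1.4]
untilt wx,wy [-0.0068 -0.0026]
```

Emit:
send_rows(
  increments=[
    {"grip": -1,"dp": [-1,3,-4],"angular": [-0.007,-0.002,0]},
    {"grip": -1,"dp": [-1,2,0],"angular": [0,0,0]},
    {"grip": -1,"dp": [0,0,0],"angular": [0,0,0]},
  ],
)

```text
clock: 20.55
tool_pos: [0.6252, 0.1649, 0.051]
tool_rot: [0.001, 0.404, 0.915, 0.001]
ft_force: [0.1, 0.3, -1.1]
width: 0.473
```

Run:
```python
from h import *
to(623.5,165.5,43)
for c in ["top","side"]:
    im,d=env.grab_frame(c); W=cloud(c,d)
    P=blob(W,.6235,.1655,.04,.078,.1); print(c,len(P),rect(P) if len(P)>10 else '')
    P=blob(W,.624,.165,.08,.05,.06); print(c,"brick",len(P),rect(P))
```

```text
pos [625.2 164.9  51. ] jaw 42.4 tilt [0.0018 0.0013] w 0.473 F [ 0.1  0.3 -1.1] t 20.6 q [ 0.36  0.88 -1.    1.66  0.83  1.08 -0.16]
dp now-axes [ 1.6 -0.8  8. ]
untilt wx,wy [0.0022 0.0003]
top 1 
top brick 163 (array([603.1, 174.7]), array([61.4, 30.5]), 13.6)
side 269 (array([618.5, 167.8]), array([64.7, 51.7]), 10.6)
side brick 436 (array([622.2, 167.9]), array([96.6, 62. ]), 13.9)
```

Emit:
send_rows(
  increments=[
    {"grip": -1,"dp": [1,-1,3],"angular": [0.002,0,0]},
    {"grip": -1,"dp": [0,0,3],"angular": [0,0,0]},
    {"grip": -1,"dp": [0,0,1],"angular": [0,0,0]},
    {"grip": -1,"dp": [0,0,0],"angular": [0,0,0]},
  ],
)

```text
clock: 21.05
tool_pos: [0.6235, 0.1651, 0.0437]
tool_rot: [0.0, 0.404, 0.915, -0.0]
ft_force: [0.3, -0.2, -1.6]
width: 0.477
```

Run:
```python
from h import *
to(623.5,165.5,43)
```

```text
pos [623.5 165.1  43.7] jaw 42.4 tilt [ 0.0007 -0.0003] w 0.477 F [ 0.3 -0.2 -1.6] t 21.1 q [ 0.35  0.89 -0.99  1.66  0.84  1.07 -0.16]
dp now-axes [0.3 0.2 0.7]
untilt wx,wy [0.0003 0.0007]
```

Emit:
send_rows(
  increments=[
    {"grip": -1,"dp": [0,0,1],"angular": [0,0,0]},
    {"grip": 0.2,"dp": [0,0,0],"angular": [0,0,0]},
    {"grip": 0.2,"dp": [0,0,0],"angular": [0,0,0]},
    {"grip": 0.5,"dp": [0,0,0],"angular": [0,0,0]},
    {"grip": 0.5,"dp": [0,0,0],"angular": [0,0,0]},
    {"grip": 0.5,"dp": [0,0,-15],"angular": [0,0,0]},
    {"grip": 0.5,"dp": [0,0,-35],"angular": [0,0,0]},
    {"grip": 0.5,"dp": [0,0,-35],"angular": [0,0,0]},
  ],
)

```text
clock: 21.85
tool_pos: [0.6205, 0.164, 0.1271]
tool_rot: [-0.003, 0.403, 0.915, -0.003]
ft_force: [-0.1, 0.6, 0.7]
width: 0.753
```

Run:
```python
from h import *
to(467.3,-322.5,100,42)
```

```text
pos [620.5 164.  127.1] jaw 42.4 tilt [-0.0077 -0.0021] w 0.753 F [-0.1  0.6  0.7] t 21.9 q [ 0.4   0.8  -1.07  1.62  0.74  1.19 -0.1 ]
dp now-axes [-255.9 -441.1   29.3]
wz rad 0.007
dp after turn [-259.2 -439.2   29.3]
untilt wx,wy [-0.0071 -0.0036]
```

Emit:
send_rows(
  increments=[
    {"grip": 0.5,"dp": [-21,-36,0],"angular": [-0.007,-0.004,0]},
    {"grip": 0.5,"dp": [-21,-36,0],"angular": [0,0,0]},
    {"grip": 0.5,"dp": [-21,-36,0],"angular": [0,0,0]},
    {"grip": 0.5,"dp": [-21,-36,0],"angular": [0,0,0]},
    {"grip": 0,"dp": [-21,-36,0],"angular": [0,0,0]},
    {"grip": 0,"dp": [-21,-36,0],"angular": [0,0,0]},
    {"grip": 0,"dp": [-21,-36,0],"angular": [0,0,0]},
    {"grip": 0,"dp": [-21,-36,0],"angular": [0,0,0]},
    {"grip": 0,"dp": [-21,-36,0],"angular": [0,0,0]},
    {"grip": 0,"dp": [-21,-36,0],"angular": [0,0,0]},
  ],
)

```text
clock: 22.85
tool_pos: [0.5029, -0.2358, 0.1435]
tool_rot: [0.011, 0.395, 0.919, 0.006]
ft_force: [1.4, 0.0, 0.1]
width: 0.498
```

Emit:
send_rows(
  increments=[
    {"grip": 0,"dp": [-21,-36,0],"angular": [0,0,0]},
    {"grip": 0,"dp": [0,0,0],"angular": [0,0,0]},
  ],
)

```text
clock: 23.05
tool_pos: [0.4882, -0.2857, 0.1445]
tool_rot: [0.011, 0.4, 0.916, 0.004]
ft_force: [-0.1, 0.2, -0.4]
width: 0.499
```

Run:
```python
from h import *
to(467.3,-322.5,100,42)
for c in ["top","side"]:
    im,d=env.grab_frame(c); W=cloud(c,d)
    P=blob(W,.6235,.1655,.04,.078,.092); print(c,"collar",len(P),rect(P),circ(P))
    P=blob(W,.624,.165,.08,.05,.06); print(c,"brick",len(P),rect(P))
    P=blob(W,.624,.165,.09,.018,.029); print(c,"turn",circ(P))
    if c=="top": A=im[120:200,190:280]
cv2.imwrite("pics/p5.png",np.hstack([cv2.resize(A,(360,320),interpolation=cv2.INTER_CUBIC),cv2.resize(im[180:260,180:290],(440,320),interpolation=cv2.INTER_CUBIC)]))
```

```text
pos [ 488.2 -285.7  144.5] jaw 42.8 tilt [ 0.0234 -0.0025] w 0.499 F [-0.1  0.2 -0.4] t 23.1 q [ 1.35  0.7  -1.21  1.83  0.73  1.12  0.64]
dp now-axes [-12.  -41.   44.1]
wz rad 0.015
dp after turn [-12.6 -40.8  44.1]
untilt wx,wy [0.0154 0.0177]
top collar 126 (array([624.2, 164.7]), array([48.6, 44.3]), 70.3) (array([623.9, 165.1]), 24.9)
top brick 721 (array([623.1, 164.4]), array([96.7, 59.9]), 13.7)
top turn (array([624.3, 163.8]), 65.2)
side collar 128 (array([624.3, 167. ]), array([46.5, 46.5]), 14.2) (array([624. , 167.9]), 25.6)
side brick 446 (array([623.3, 166.9]), array([98.7, 63.2]), 13.7)
side turn (array([622.5, 165.8]), 66.4)
```

View pics/p5.png

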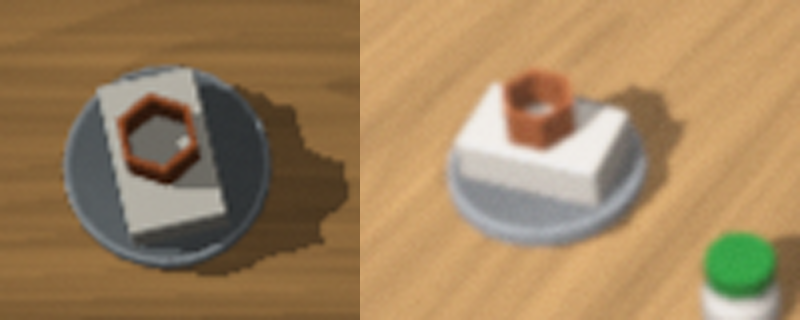

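The crops show the brick flat and central on the disc and the collar standing in its middle. Collar (624.1,166), brick (623.2,165.7) and disc (623.5,165) agree within about 1 mm. Now the weight.

Emit:
send_rows(
  increments=[
    {"grip": 0,"dp": [-6,-20,0],"angular": [0.015,0.018,0]},
    {"grip": 0,"dp": [-6,-20,20],"angular": [0,0,0]},
    {"grip": 0,"dp": [0,0,30],"angular": [0,0,0]},
    {"grip": 0,"dp": [0,0,30],"angular": [0,0,0]},
    {"grip": 0,"dp": [0,0,10],"angular": [0,0,0]},
    {"grip": 0,"dp": [0,0,0],"angular": [0,0,0]},
  ],
)

```text
clock: 23.75
tool_pos: [0.4728, -0.3092, 0.0533]
tool_rot: [0.003, 0.391, 0.92, 0.003]
ft_force: [0.1, 0.1, -0.1]
width: 0.5
```

Run:
```python
from h import *
to(467,-322.5,-8,42)
```

```text
pos [ 472.8 -309.2   53.3] jaw 44.0 tilt [0.007  0.0031] w 0.5 F [ 0.1  0.1 -0.1] t 23.8 q [ 1.32  0.81 -1.09  1.87  0.85  1.01  0.63]
dp now-axes [ -5.4 -13.9  61.2]
wz rad 0.035
dp after turn [ -5.9 -13.7  61.2]
untilt wx,wy [0.0072 0.0026]
```

Emit:
send_rows(
  increments=[
    {"grip": 0,"dp": [-3,-7,0],"angular": [0.007,0.003,0]},
    {"grip": 0,"dp": [-3,-7,10],"angular": [0,0,0]},
    {"grip": 0,"dp": [0,0,0],"angular": [0,0,0]},
    {"grip": 0,"dp": [0,0,0],"angular": [0,0,0]},
  ],
)

```text
clock: 24.15
tool_pos: [0.4688, -0.324, 0.0455]
tool_rot: [0.002, 0.39, 0.921, -0.0]
ft_force: [-0.1, 0.8, 0.2]
width: 0.497
```

Run:
```python
from h import *
to(467,-322.5,-8,42)
```

```text
pos [ 468.8 -324.    45.5] jaw 44.1 tilt [ 0.003  -0.0016] w 0.497 F [-0.1  0.8  0.2] t 24.1 q [ 1.33  0.83 -1.08  1.86  0.87  1.01  0.64]
dp now-axes [ 2.6 -0.3 53.4]
wz rad 0.037
dp after turn [ 2.5 -0.4 53.4]
untilt wx,wy [0.001  0.0032]
```

Emit:
send_rows(
  increments=[
    {"grip": 0,"dp": [2,0,12],"angular": [0.001,0.003,0]},
    {"grip": 0,"dp": [0,0,12],"angular": [0,0,0]},
    {"grip": 0,"dp": [0,0,12],"angular": [0,0,0]},
    {"grip": 0,"dp": [0,0,8],"angular": [0,0,0]},
    {"grip": 0,"dp": [0,0,0],"angular": [0,0,0]},
  ],
)

```text
clock: 24.65
tool_pos: [0.4673, -0.3227, -0.0021]
tool_rot: [0.0, 0.39, 0.921, -0.0]
ft_force: [-0.8, 0.1, 1.1]
width: 0.497
```

Run:
```python
from h import *
to(467,-322.5,-8,42)
```

```text
pos [ 467.3 -322.7   -2.1] jaw 44.1 tilt [ 0.0002 -0.0005] w 0.497 F [-0.8  0.1  1.1] t 24.6 q [ 1.29  0.88 -1.01  1.88  0.94  0.95  0.6 ]
dp now-axes [ 0.4 -0.1  5.9]
wz rad 0.036
dp after turn [ 0.4 -0.1  5.9]
untilt wx,wy [-0.0002  0.0005]
```

Emit:
send_rows(
  increments=[
    {"grip": 0,"dp": [0,0,3],"angular": [0,0,0]},
    {"grip": 0,"dp": [0,0,2],"angular": [0,0,0]},
    {"grip": -1,"dp": [0,0,0],"angular": [0,0,0]},
    {"grip": -1,"dp": [0,0,0],"angular": [0,0,0]},
    {"grip": -1,"dp": [0,0,0],"angular": [0,0,0]},
    {"grip": -1,"dp": [0,0,0],"angular": [0,0,0]},
    {"grip": -1,"dp": [0,0,0],"angular": [0,0,0]},
    {"grip": -1,"dp": [0,0,0],"angular": [0,0,0]},
  ],
  force=40,
)

```text
clock: 25.45
tool_pos: [0.4678, -0.3228, -0.007]
tool_rot: [0.001, 0.39, 0.921, -0.0]
ft_force: [0.5, 0.2, -0.8]
width: 0.181
```

Run:
```python
from h import *
to(624,166,140)
```

```text
pos [ 467.8 -322.8   -7. ] jaw 44.1 tilt [ 0.0009 -0.0009] w 0.181 F [ 0.5  0.2 -0.8] t 25.4 q [ 1.28  0.89 -1.    1.88  0.94  0.94  0.59]
dp now-axes [ 242.2  452.3 -147.3]
untilt wx,wy [0.     0.0013]
```

Emit:
send_rows(
  increments=[
    {"grip": -1,"dp": [0,0,-20],"angular": [0,0,0]},
    {"grip": -1,"dp": [0,0,-35],"angular": [0,0,0]},
    {"grip": -1,"dp": [0,0,-40],"angular": [0,0,0]},
    {"grip": -1,"dp": [0,0,-40],"angular": [0,0,0]},
    {"grip": -1,"dp": [0,0,-10],"angular": [0,0,0]},
  ],
)

```text
clock: 25.95
tool_pos: [0.465, -0.3206, 0.139]
tool_rot: [-0.004, 0.389, 0.921, 0.001]
ft_force: [0.6, -0.5, -2.0]
width: 0.177
```

Emit:
send_rows(
  increments=[
    {"grip": -1,"dp": [18,33,0],"angular": [0,0,0]},
    {"grip": -1,"dp": [18,33,0],"angular": [0,0,0]},
    {"grip": -1,"dp": [18,33,0],"angular": [0,0,0]},
    {"grip": -1,"dp": [18,33,0],"angular": [0,0,0]},
    {"grip": -1,"dp": [18,33,0],"angular": [0,0,0]},
    {"grip": -1,"dp": [18,33,0],"angular": [0,0,0]},
    {"grip": -1,"dp": [18,33,0],"angular": [0,0,0]},
    {"grip": -1,"dp": [18,33,0],"angular": [0,0,0]},
    {"grip": -1,"dp": [18,33,0],"angular": [0,0,0]},
    {"grip": -1,"dp": [18,33,0],"angular": [0,0,0]},
  ],
)

```text
clock: 26.95
tool_pos: [0.5765, 0.0378, 0.1306]
tool_rot: [-0.007, 0.398, 0.917, -0.004]
ft_force: [0.1, -0.8, -1.7]
width: 0.178
```

Run:
```python
from h import *
to(624,166,120)
```

```text
pos [576.5  37.8 130.6] jaw 43.1 tilt [-0.0152 -0.0018] w 0.178 F [ 0.1 -0.8 -1.7] t 26.9 q [ 0.68  0.72 -1.13  1.77  0.71  1.14  0.07]
dp now-axes [ 61.1 122.4   9.6]
untilt wx,wy [-0.0124 -0.0091]
```

Emit:
send_rows(
  increments=[
    {"grip": -1,"dp": [15,29,0],"angular": [-0.012,-0.009,0]},
    {"grip": -1,"dp": [15,29,0],"angular": [0,0,0]},
    {"grip": -1,"dp": [15,29,0],"angular": [0,0,0]},
    {"grip": -1,"dp": [13,25,0],"angular": [0,0,0]},
    {"grip": -1,"dp": [0,0,0],"angular": [0,0,0]},
    {"grip": -1,"dp": [0,0,0],"angular": [0,0,0]},
  ],
)

```text
clock: 27.55
tool_pos: [0.6151, 0.1683, 0.1231]
tool_rot: [-0.004, 0.394, 0.919, -0.001]
ft_force: [0.8, 0.2, -3.1]
width: 0.179
```

Run:
```python
from h import *
to(624,166,95)
```

```text
pos [615.1 168.3 123.1] jaw 43.6 tilt [-0.0081  0.0006] w 0.179 F [ 0.8  0.2 -3.1] t 27.6 q [ 0.39  0.8  -1.07  1.63  0.74  1.18 -0.09]
dp now-axes [-8.  5. 28.]
untilt wx,wy [-0.0054 -0.006 ]
```

Emit:
send_rows(
  increments=[
    {"grip": -1,"dp": [-6,4,8],"angular": [-0.005,-0.006,0]},
    {"grip": -1,"dp": [0,0,15],"angular": [0,0,0]},
    {"grip": -1,"dp": [0,0,0],"angular": [0,0,0]},
    {"grip": -1,"dp": [0,0,0],"angular": [0,0,0]},
  ],
)

```text
clock: 27.95
tool_pos: [0.6216, 0.161, 0.0952]
tool_rot: [-0.001, 0.396, 0.918, -0.003]
ft_force: [1.0, 0.1, -1.6]
width: 0.181
```

Run:
```python
from h import *
to(624,166,78)
```

```text
pos [621.6 161.   95.2] jaw 43.4 tilt [-0.003  -0.0042] w 0.181 F [ 1.   0.1 -1.6] t 27.9 q [ 0.38  0.83 -1.04  1.64  0.78  1.14 -0.11]
dp now-axes [ 2.1  5.2 17.2]
untilt wx,wy [-0.0051  0.001 ]
```

Emit:
send_rows(
  increments=[
    {"grip": -1,"dp": [2,4,5],"angular": [-0.004,0,0]},
    {"grip": -1,"dp": [0,0,0],"angular": [0,0,0]},
    {"grip": -1,"dp": [0,0,0],"angular": [0,0,0]},
  ],
)

```text
clock: 28.25
tool_pos: [0.6235, 0.1637, 0.0897]
tool_rot: [0.0, 0.397, 0.918, -0.001]
ft_force: [0.1, -0.2, -2.3]
width: 0.176
```

Run:
```python
from h import *
to(624,166,78)
for c in ["top","side"]:
    im,d=env.grab_frame(c); W=cloud(c,d)
    P=blob(W,.624,.166,.05,.092,.12); print(c,"weight",len(P),np.round(np.median(P,0),3) if len(P) else '',circ(P) if len(P)>10 else '')
```

```text
pos [623.5 163.7  89.7] jaw 43.2 tilt [-0.0002 -0.0017] w 0.176 F [ 0.1 -0.2 -2.3] t 28.2 q [ 0.38  0.84 -1.04  1.64  0.78  1.13 -0.11]
dp now-axes [ 1.3  1.9 11.6]
untilt wx,wy [-0.0013  0.0011]
top weight 4 [0.599 0.167 0.103] 
side weight 208 [0.614 0.177 0.109] (array([623.6, 167. ]), 27.7)
```

Emit:
send_rows(
  increments=[
    {"grip": -1,"dp": [1,1,4],"angular": [-0.001,0.001,0]},
    {"grip": -1,"dp": [0,0,4],"angular": [0,0,0]},
    {"grip": -1,"dp": [0,0,0],"angular": [0,0,0]},
  ],
)

```text
clock: 28.65
tool_pos: [0.6237, 0.1658, 0.0818]
tool_rot: [0.0, 0.397, 0.918, 0.0]
ft_force: [1.0, -0.4, -1.3]
width: 0.18
```

Run:
```python
from h import *
to(624,166,77)
```

```text
pos [623.7 165.8  81.8] jaw 43.3 tilt [0.001 0.   ] w 0.18 F [ 1.  -0.4 -1.3] t 28.6 q [ 0.37  0.85 -1.03  1.64  0.79  1.12 -0.12]
dp now-axes [-0.   0.3  4.8]
untilt wx,wy [0.0008 0.0007]
```

Emit:
send_rows(
  increments=[
    {"grip": -1,"dp": [0,0,2],"angular": [0,0,0]},
    {"grip": -1,"dp": [0,0,1],"angular": [0,0,0]},
    {"grip": -1,"dp": [0,0,1],"angular": [0,0,0]},
    {"grip": -1,"dp": [0,0,0],"angular": [0,0,0]},
  ],
)

```text
clock: 29.05
tool_pos: [0.6237, 0.166, 0.0773]
tool_rot: [0.0, 0.396, 0.918, 0.0]
ft_force: [-0.3, 0.1, -1.2]
width: 0.186
```

Run:
```python
from h import *
to(624,166,77)
```

```text
pos [623.7 166.   77.3] jaw 43.3 tilt [0.0009 0.0001] w 0.186 F [-0.3  0.1 -1.2] t 29.1 q [ 0.37  0.85 -1.02  1.65  0.8   1.12 -0.12]
dp now-axes [-0.2  0.2  0.3]
untilt wx,wy [0.0007 0.0006]
```

Emit:
send_rows(
  increments=[
    {"grip": -1,"dp": [0,0,1],"angular": [0,0,0]},
    {"grip": -1,"dp": [0,0,0],"angular": [0,0,0]},
  ],
)

```text
clock: 29.25
tool_pos: [0.624, 0.1662, 0.0775]
tool_rot: [0.001, 0.396, 0.918, 0.0]
ft_force: [-0.8, -0.7, -2.4]
width: 0.175
```

Run:
```python
from h import *
to(624,166,77)
```

```text
pos [624.  166.2  77.5] jaw 43.3 tilt [ 0.0017 -0.0001] w 0.175 F [-0.8 -0.7 -2.4] t 29.2 q [ 0.37  0.85 -1.02  1.65  0.8   1.12 -0.12]
dp now-axes [-0.1 -0.1  0.5]
untilt wx,wy [0.0012 0.0012]
```

Emit:
send_rows(
  increments=[
    {"grip": -1,"dp": [0,0,2],"angular": [0,0,0]},
    {"grip": -1,"dp": [0,0,0],"angular": [0,0,0]},
  ],
)

```text
clock: 29.45
tool_pos: [0.6247, 0.1664, 0.0776]
tool_rot: [0.002, 0.396, 0.918, 0.0]
ft_force: [-0.7, 0.5, -2.0]
width: 0.176
```

Run:
```python
from h import *
to(624,166,77)
```

```text
pos [624.7 166.4  77.6] jaw 43.3 tilt [ 0.0035 -0.0005] w 0.176 F [-0.7  0.5 -2. ] t 29.4 q [ 0.37  0.85 -1.02  1.65  0.8   1.11 -0.13]
dp now-axes [ 0.1 -0.8  0.6]
untilt wx,wy [0.0022 0.0027]
```

It no longer goes down, so it's seated. Release and rise.

Emit:
send_rows(
  increments=[
    {"grip": -0.5,"dp": [0,0,0],"angular": [0,0,0]},
    {"grip": -0.4,"dp": [0,0,0],"angular": [0,0,0]},
    {"grip": -0.2,"dp": [0,0,0],"angular": [0,0,0]},
    {"grip": -0.1,"dp": [0,0,0],"angular": [0,0,0]},
    {"grip": 0,"dp": [0,0,0],"angular": [0,0,0]},
    {"grip": 0,"dp": [0,0,-15],"angular": [0,0,0]},
    {"grip": 0,"dp": [0,0,-30],"angular": [0,0,0]},
    {"grip": 0,"dp": [0,0,-35],"angular": [0,0,0]},
  ],
)

```text
clock: 30.25
tool_pos: [0.6216, 0.1652, 0.1559]
tool_rot: [-0.002, 0.396, 0.918, -0.002]
ft_force: [-0.0, -0.6, -0.6]
width: 0.5
```

Run:
```python
from h import *
to(455,195.5,100,90)
to(455,195.5,100,43)
```

```text
pos [621.6 165.2 155.9] jaw 43.3 tilt [-0.0049 -0.0017] w 0.5 F [-0.  -0.6 -0.6] t 30.2 q [ 0.4   0.77 -1.09  1.59  0.71  1.23 -0.07]
dp now-axes [ 136.2 -100.1   56.7]
wz rad -0.815
dp after turn [166.3  30.4  56.7]
untilt wx,wy [-0.0047 -0.0021]
pos [621.6 165.2 155.9] jaw 43.3 tilt [-0.0049 -0.0017] w 0.5 F [-0.  -0.6 -0.6] t 30.2 q [ 0.4   0.77 -1.09  1.59  0.71  1.23 -0.07]
dp now-axes [ 136.2 -100.1   56.7]
wz rad 0.006
dp after turn [ 135.7 -100.9   56.7]
untilt wx,wy [-0.0047 -0.0021]
```

Emit:
send_rows(
  increments=[
    {"grip": 0.6,"dp": [27,-20,0],"angular": [-0.005,-0.002,0]},
    {"grip": 0.6,"dp": [27,-20,0],"angular": [0,0,0]},
    {"grip": 0.6,"dp": [27,-20,0],"angular": [0,0,0]},
    {"grip": 0.6,"dp": [27,-20,10],"angular": [0,0,0]},
    {"grip": 0.6,"dp": [25,-18,20],"angular": [0,0,0]},
    {"grip": 0.6,"dp": [0,0,20],"angular": [0,0,0]},
    {"grip": 0.6,"dp": [0,0,0],"angular": [0,0,0]},
  ],
)

```text
clock: 30.95
tool_pos: [0.4606, 0.2004, 0.118]
tool_rot: [0.009, 0.396, 0.918, 0.006]
ft_force: [0.1, -0.5, 1.0]
width: 0.798
```

Run:
```python
from h import *
to(455,195.5,60,43)
for c in ["top","side"]:
    im,d=env.grab_frame(c); W=cloud(c,d)
    for n,x,y,r,a,b in [("disc",.624,.166,.045,.092,.102),("knob",.624,.166,.045,.118,.132),("brick",.624,.165,.08,.05,.06),("flux",.455,.1955,.04,.048,.062)]:
        P=blob(W,x,y,r,a,b); print(c,n,len(P),round(float(np.median(P[:,2])),4) if len(P) else '',rect(P) if len(P)>8 else '',circ(P) if len(P)>8 else '')
```

```text
pos [460.6 200.4 118. ] jaw 43.3 tilt [0.0212 0.0037] w 0.798 F [ 0.1 -0.5  1. ] t 30.9 q [ 0.45  0.6  -1.18  2.    0.68  0.99 -0.31]
dp now-axes [ 1.  -8.5 57.8]
wz rad 0.005
dp after turn [ 1.  -8.5 57.8]
untilt wx,wy [0.018  0.0119]
top disc 304 0.096 (array([628.2, 164.2]), array([54.1, 48.1]), 51.2) (array([625.6, 165.9]), 27.4)
top knob 54 0.1258 (array([625.5, 165.6]), array([16.2, 16.7]), 4.1) (array([626.4, 165.4]), 9.3)
top brick 179 0.0561 (array([631. , 166.3]), array([82.9, 59.8]), 13.6) (array([628.8, 165.7]), 48.3)
top flux 0   
side disc 139 0.0968 (array([629.2, 179.3]), array([30.6, 54. ]), 73.2) (array([626.9, 170.7]), 27.5)
side knob 41 0.1259 (array([626.8, 169.4]), array([14.9, 18.1]), 78.7) (array([626.7, 169.9]), 10.0)
side brick 369 0.0569 (array([621.6, 171.3]), array([96.1, 56.2]), 14.0) (array([621.8, 171.7]), 53.7)
side flux 215 0.0556 (array([454.4, 197.3]), array([41.6, 43.1]), 12.8) (array([455.3, 197.3]), 22.9)
```

The weight sits at z 0.096 (disc) and 0.126 (knob), about 2 mm from the collar axis. Now the flux jar.

Emit:
send_rows(
  increments=[
    {"grip": 0.6,"dp": [1,-7,10],"angular": [0.018,0.012,0]},
    {"grip": 0.6,"dp": [0,0,25],"angular": [0,0,0]},
    {"grip": 0.6,"dp": [0,0,25],"angular": [0,0,0]},
    {"grip": 0.6,"dp": [0,0,0],"angular": [0,0,0]},
    {"grip": 0.6,"dp": [0,0,0],"angular": [0,0,0]},
  ],
)

```text
clock: 31.55
tool_pos: [0.4624, 0.1982, 0.0612]
tool_rot: [0.001, 0.399, 0.917, 0.003]
ft_force: [-0.2, 1.1, 1.0]
width: 0.798
```

Run:
```python
from h import *
to(455,195.5,-6,43)
```

```text
pos [462.4 198.2  61.2] jaw 42.9 tilt [0.0046 0.0048] w 0.798 F [-0.2  1.1  1. ] t 31.6 q [ 0.38  0.68 -1.08  2.02  0.77  0.92 -0.37]
dp now-axes [ 3.  -7.7 67.1]
wz rad -0.001
dp after turn [ 3.  -7.7 67.1]
untilt wx,wy [ 0.0067 -0.0004]
```

Emit:
send_rows(
  increments=[
    {"grip": 0.6,"dp": [3,-7,0],"angular": [0.006,0,0]},
    {"grip": 0.6,"dp": [0,0,0],"angular": [0,0,0]},
    {"grip": 0.6,"dp": [0,0,0],"angular": [0,0,0]},
  ],
)

```text
clock: 31.85
tool_pos: [0.4562, 0.1961, 0.0636]
tool_rot: [0.001, 0.4, 0.917, 0.001]
ft_force: [0.5, 0.1, 0.2]
width: 0.8
```

Run:
```python
from h import *
to(455,195.5,-6,43)
```

```text
pos [456.2 196.1  63.6] jaw 42.9 tilt [0.0021 0.0017] w 0.8 F [0.5 0.1 0.2] t 31.9 q [ 0.39  0.67 -1.09  2.03  0.76  0.92 -0.37]
dp now-axes [ 0.4 -1.5 69.6]
wz rad -0.002
dp after turn [ 0.4 -1.5 69.6]
untilt wx,wy [0.0027 0.0002]
```

Emit:
send_rows(
  increments=[
    {"grip": 0.6,"dp": [0,-1,18],"angular": [0.002,0,0]},
    {"grip": 0.6,"dp": [0,0,18],"angular": [0,0,0]},
    {"grip": 0.6,"dp": [0,0,15],"angular": [0,0,0]},
    {"grip": 0.6,"dp": [0,0,8],"angular": [0,0,0]},
    {"grip": 0.6,"dp": [0,0,0],"angular": [0,0,0]},
  ],
)

```text
clock: 32.35
tool_pos: [0.4587, 0.1961, 0.0055]
tool_rot: [0.003, 0.4, 0.916, 0.002]
ft_force: [-0.2, 0.1, 0.1]
width: 0.798
```

Run:
```python
from h import *
to(455,195.5,-6,43)
```

```text
pos [458.7 196.1   5.5] jaw 42.8 tilt [0.007  0.0013] w 0.798 F [-0.2  0.1  0.1] t 32.4 q [ 0.31  0.75 -0.98  2.05  0.88  0.83 -0.45]
dp now-axes [ 2.1 -3.2 11.5]
wz rad -0.003
dp after turn [ 2.1 -3.2 11.5]
untilt wx,wy [0.006  0.0038]
```

Emit:
send_rows(
  increments=[
    {"grip": 0.6,"dp": [2,-3,5],"angular": [0.006,0.004,0]},
    {"grip": 0.6,"dp": [0,0,5],"angular": [0,0,0]},
    {"grip": -1,"dp": [0,0,0],"angular": [0,0,0]},
    {"grip": -1,"dp": [0,0,0],"angular": [0,0,0]},
    {"grip": -1,"dp": [0,0,0],"angular": [0,0,0]},
    {"grip": -1,"dp": [0,0,0],"angular": [0,0,0]},
    {"grip": -1,"dp": [0,0,0],"angular": [0,0,0]},
    {"grip": -1,"dp": [0,0,0],"angular": [0,0,0]},
  ],
  force=25,
)

```text
clock: 33.15
tool_pos: [0.4558, 0.1961, -0.0038]
tool_rot: [0.0, 0.4, 0.916, 0.001]
ft_force: [-0.4, 0.4, -0.9]
width: 0.506
```

Run:
```python
from h import *
to(626,19,70,43)
```

```text
pos [455.8 196.1  -3.8] jaw 42.8 tilt [0.0012 0.0007] w 0.506 F [-0.4  0.4 -0.9] t 33.1 q [ 0.3   0.76 -0.97  2.05  0.89  0.82 -0.46]
dp now-axes [-245.6    4.5  -73.7]
wz rad -0.003
dp after turn [-245.6    3.8  -73.7]
untilt wx,wy [0.0013 0.0002]
```

Emit:
send_rows(
  increments=[
    {"grip": -1,"dp": [0,0,-20],"angular": [0,0,0]},
    {"grip": -1,"dp": [0,0,-40],"angular": [0,0,0]},
    {"grip": -1,"dp": [0,0,-40],"angular": [0,0,0]},
    {"grip": -1,"dp": [0,0,-20],"angular": [0,0,0]},
    {"grip": -1,"dp": [-35,0,0],"angular": [0,0,0]},
    {"grip": -1,"dp": [-35,0,0],"angular": [0,0,0]},
    {"grip": -1,"dp": [-35,1,0],"angular": [0,0,0]},
    {"grip": -1,"dp": [-35,1,0],"angular": [0,0,0]},
    {"grip": -1,"dp": [-35,1,0],"angular": [0,0,0]},
    {"grip": -1,"dp": [-35,1,0],"angular": [0,0,0]},
  ],
)

```text
clock: 34.15
tool_pos: [0.6026, 0.0451, 0.1216]
tool_rot: [0.0, 0.394, 0.919, 0.0]
ft_force: [0.9, -0.3, -1.0]
width: 0.504
```

Emit:
send_rows(
  increments=[
    {"grip": -1,"dp": [-20,0,0],"angular": [0,0,0]},
    {"grip": -1,"dp": [0,0,0],"angular": [0,0,0]},
  ],
)

```text
clock: 34.35
tool_pos: [0.62, 0.0235, 0.1203]
tool_rot: [0.001, 0.398, 0.917, -0.001]
ft_force: [0.2, -0.7, -1.6]
width: 0.502
```

Run:
```python
from h import *
to(626,19,20,43)
```

```text
pos [620.   23.5 120.3] jaw 43.1 tilt [ 0.0009 -0.0018] w 0.502 F [ 0.2 -0.7 -1.6] t 34.4 q [ 0.65  0.77 -1.08  1.69  0.75  1.15  0.11]
dp now-axes [ -7.2   1.3 100.3]
wz rad 0.001
dp after turn [ -7.2   1.3 100.3]
untilt wx,wy [-0.0006  0.0019]
```

Emit:
send_rows(
  increments=[
    {"grip": -1,"dp": [-6,1,15],"angular": [0,0.002,0]},
    {"grip": -1,"dp": [0,0,30],"angular": [0,0,0]},
    {"grip": -1,"dp": [0,0,30],"angular": [0,0,0]},
    {"grip": -1,"dp": [0,0,15],"angular": [0,0,0]},
    {"grip": -1,"dp": [0,0,0],"angular": [0,0,0]},
    {"grip": -1,"dp": [0,0,0],"angular": [0,0,0]},
  ],
)

```text
clock: 34.95
tool_pos: [0.6214, 0.0246, 0.0246]
tool_rot: [-0.002, 0.395, 0.919, 0.0]
ft_force: [0.7, 0.4, -1.0]
width: 0.502
```

Run:
```python
from h import *
to(626,19,-3,43)
```

```text
pos [621.4  24.6  24.6] jaw 43.4 tilt [-0.0035  0.002 ] w 0.502 F [ 0.7  0.4 -1. ] t 35.0 q [ 0.59  0.89 -0.98  1.73  0.85  1.02  0.05]
dp now-axes [-7.3 -0.5 27.6]
wz rad 0.008
dp after turn [-7.3 -0.4 27.6]
untilt wx,wy [-0.0012 -0.0039]
```

Emit:
send_rows(
  increments=[
    {"grip": -1,"dp": [-6,0,8],"angular": [-0.001,-0.004,0]},
    {"grip": -1,"dp": [0,0,8],"angular": [0,0,0]},
    {"grip": -1,"dp": [0,0,0],"angular": [0,0,0]},
    {"grip": -1,"dp": [0,0,0],"angular": [0,0,0]},
  ],
)

```text
clock: 35.35
tool_pos: [0.6281, 0.0208, 0.0106]
tool_rot: [0.002, 0.395, 0.919, 0.001]
ft_force: [1.5, 0.0, -1.5]
width: 0.505
```

Run:
```python
from h import *
to(626,19,-3,43)
```

```text
pos [628.1  20.8  10.6] jaw 43.5 tilt [ 0.0052 -0.0001] w 0.505 F [ 1.5  0.  -1.5] t 35.4 q [ 0.58  0.91 -0.97  1.72  0.88  1.    0.04]
dp now-axes [ 0.2 -2.9 13.6]
wz rad 0.008
dp after turn [ 0.1 -2.9 13.6]
untilt wx,wy [0.0037 0.0036]
```

Emit:
send_rows(
  increments=[
    {"grip": -1,"dp": [0,-2,4],"angular": [0.004,0.004,0]},
    {"grip": -1,"dp": [0,0,4],"angular": [0,0,0]},
    {"grip": -1,"dp": [0,0,3],"angular": [0,0,0]},
    {"grip": -1,"dp": [0,0,1],"angular": [0,0,0]},
    {"grip": -1,"dp": [0,0,0],"angular": [0,0,0]},
  ],
)

```text
clock: 35.85
tool_pos: [0.6272, 0.0191, -0.0016]
tool_rot: [0.0, 0.395, 0.919, 0.0]
ft_force: [-0.6, 0.5, -1.2]
width: 0.501
```

Run:
```python
from h import *
to(626,19,-3,43)
```

```text
pos [627.2  19.1  -1.6] jaw 43.4 tilt [0.0004 0.    ] w 0.501 F [-0.6  0.5 -1.2] t 35.9 q [ 0.58  0.92 -0.95  1.72  0.89  0.99  0.04]
dp now-axes [ 0.8 -1.   1.4]
wz rad 0.008
dp after turn [ 0.7 -1.   1.4]
untilt wx,wy [0.0003 0.0002]
```

Lower 2 mm more, release, rise, and move aside.

Emit:
send_rows(
  increments=[
    {"grip": -1,"dp": [0,-1,2],"angular": [0,0,0]},
    {"grip": -1,"dp": [0,0,0],"angular": [0,0,0]},
    {"grip": 0.2,"dp": [0,0,0],"angular": [0,0,0]},
    {"grip": 0.4,"dp": [0,0,0],"angular": [0,0,0]},
    {"grip": 0.5,"dp": [0,0,0],"angular": [0,0,0]},
    {"grip": 0.5,"dp": [0,0,0],"angular": [0,0,0]},
    {"grip": 0.5,"dp": [0,0,-20],"angular": [0,0,0]},
    {"grip": 0.5,"dp": [0,0,-40],"angular": [0,0,0]},
    {"grip": 0.5,"dp": [0,0,-45],"angular": [0,0,0]},
    {"grip": 0.5,"dp": [0,0,-45],"angular": [0,0,0]},
  ],
)

```text
clock: 36.85
tool_pos: [0.6224, 0.0186, 0.1488]
tool_rot: [-0.005, 0.394, 0.919, -0.002]
ft_force: [1.0, -0.8, 0.6]
width: 0.748
```

Emit:
send_rows(
  increments=[
    {"grip": 0.5,"dp": [-15,-35,0],"angular": [0,0,0]},
    {"grip": 0.5,"dp": [-15,-35,0],"angular": [0,0,0]},
    {"grip": 0.5,"dp": [-15,-35,0],"angular": [0,0,0]},
    {"grip": 0.5,"dp": [-15,-35,0],"angular": [0,0,0]},
    {"grip": 0.5,"dp": [-15,-35,0],"angular": [0,0,0]},
    {"grip": 0.5,"dp": [-15,-35,0],"angular": [0,0,0]},
    {"grip": 0.5,"dp": [-15,-35,0],"angular": [0,0,0]},
    {"grip": 0.5,"dp": [-15,-35,0],"angular": [0,0,0]},
    {"grip": 0.5,"dp": [-15,-35,0],"angular": [0,0,0]},
    {"grip": 0.5,"dp": [0,0,0],"angular": [0,0,0]},
  ],
)

```text
clock: 37.85
tool_pos: [0.4925, -0.3029, 0.1737]
tool_rot: [0.009, 0.389, 0.921, 0.0]
ft_force: [-0.5, -0.1, -0.1]
width: 0.751
```

Run:
```python
from h import *
to(626,19,-3,43)
for c in ["top","side"]:
    im,d=env.grab_frame(c); W=cloud(c,d)
    cv2.imwrite(f"pics/f_{c}.png",im)
    for n,x,y,r,a,b in [("turn",.624,.165,.09,.018,.029),("brick",.624,.165,.08,.05,.06),("disc",.624,.166,.045,.092,.102),("knob",.624,.166,.045,.118,.132),("flux",.626,.02,.04,.048,.062),("amber",.443,-.19,.04,.048,.062)]:
        P=blob(W,x,y,r,a,b); print(c,n,len(P),round(float(np.median(P[:,2])),4) if len(P) else '',*(circ(P) if len(P)>8 else ''), np.round(rect(P)[0],1) if len(P)>8 else '')
```

```text
pos [ 492.5 -302.9  173.7] jaw 44.2 tilt [ 0.0172 -0.0066] w 0.751 F [-0.5 -0.1 -0.1] t 37.9 q [ 1.36  0.68 -1.22  1.77  0.69  1.18  0.72]
dp now-axes [140.7 318.8 176.8]
wz rad 0.021
dp after turn [147.4 315.8 176.8]
untilt wx,wy [0.0077 0.0168]
top turn 1031 0.0241 [624.5 164.2] 65.6 [624.1 163.8]
top brick 478 0.0559 [621.9 164.9] 54.7 [623.  164.2]
top disc 326 0.096 [626.6 165.5] 27.1 [626.  164.9]
top knob 53 0.1257 [625.5 164.5] 9.5 [625.2 165.2]
top flux 243 0.0552 [626.9  17.5] 22.3 [627.   17.8]
top amber 261 0.0551 [ 444.7 -195. ] 21.8 [ 444.4 -194.7]
side turn 569 0.025 [622.6 166.8] 66.1 [615.2 171.5]
side brick 412 0.0568 [622.1 167.1] 55.0 [622.9 168.1]
side disc 212 0.0971 [625.9 168.4] 28.5 [625.6 168.8]
side knob 46 0.126 [626.2 168.9] 9.7 [625.2 169.1]
side flux 151 0.0557 [625.7  21.8] 22.3 [625.6  22.9]
side amber 129 0.055 [ 444.3 -191.1] 22.6 [ 443.4 -191.6]
```

View pics/f_top.png

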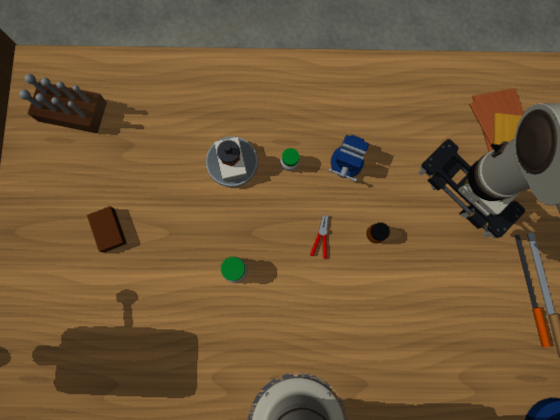

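View pics/f_side.png

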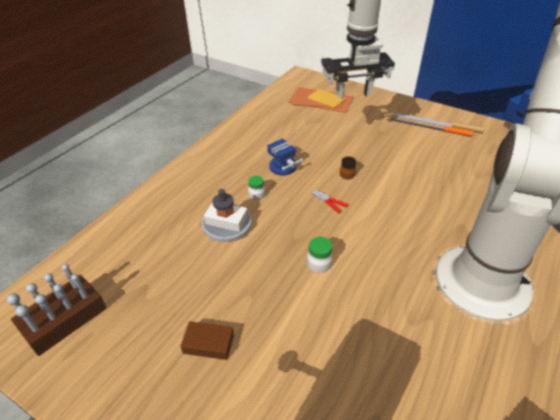

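The top view shows the stack at (231,157) and the flux jar at (290,158), between the turntable and the vise (350,157). The amber jar (378,232) and pliers (322,237) haven't moved, and the arm is clear. Handing in.

```bash
python3 -c "
from rig import env
print(env.finish_job())"
```

```text
the job is handed in; nothing more can be done
None
```

The bench is set out and the job is handed in, at about 38 s of the 115 s. I placed the brick first, then the collar, then the weight, and stood the flux jar between the turntable and vise last. The hand-in reported no verdict.

**Last checks, from both cameras:**
- **Brick:** it lies flat on the turntable, its middle within about 1–2 mm of the disc's.
- **Collar:** it stood within about 1 mm of the brick's middle when checked before the weight went on.
- **Weight:** it is knob up and level, with the disc top at 96 mm and the knob top at 126 mm, as expected. Its middle is about 2 mm off the collar's axis.
- **Flux jar:** it is upright, about 1 mm from the midpoint of the turntable and vise.
- **Bystanders:** the amber jar and pliers are where they were, and the gripper touches nothing.

**What disagreed:**
- **Tool height:** the real fingertips sit about 25 mm above the reported tool position. My first grasp at the brick closed on air because of this. It disturbed nothing, and I allowed for the offset from then on.
- **Cameras:** the two cameras differ by about 3 mm in y, so I used their average.

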